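# Wipe the sawn-off chips into the bin and hang the scraper back on its rail

## Task

With the scraper held by its red handle, wipe all five metal chips off the open end of the steel tray into the blue bin, without touching the chips with the gripper. Then put the scraper away: hook it over the free middle of the rail under the hanging bins, tilted so that its off-centre block already hangs in balance, and let go gently so that it does not swing about. Leave the bin and everything else on the bench and on the rail as they are.

Things in the scene. Friction and masses are not known exactly. Their poses are not given: they have to be found in the camera images.
- scraper: Hand scraper, 0.32-0.48 kg, standing on an aluminium block 80 x 120 x 22 mm (x, y, z) with a black rubber wiping lip, 26 mm high, on its front (-x) face; a red handle leans back (+x) over it and ends in a steel wire hook. Origin: centre of the block's underside; lip at x = -40 mm; z up. 118 mm high in all, hook reaching to x = +78 mm. Wiped lip first, towards -x.
- scraper_lip (a point): Middle of the rubber lip's lower front edge: (-40, 0, 0) mm in the scraper's frame, whose axes it shares.
- scraper_grip (a point): Middle of the red handle's upper half, at (16, 0, 70) mm in the scraper's frame. The handle is a flat-sided bar, 100 mm long, 20 mm wide across y, 24 mm deep, rising towards +x at 45 deg from the block's front. It is gripped here from above across its 20 mm width; the block's top lies 48 mm lower and the hook is highest 47 mm higher.
- scraper_hook (a point): Point in the wire hook (6 mm wire) where the rail's centre lies when hung: (65, 0, 103) mm in the scraper's frame. Mouth 22 mm wide; legs along (0.64, 0, 0.77); the tip leg, on the +x side, ends 28 mm below this point, so the hook passes over the rail 36 mm or more above its seat. Hung free it balances with its x axis 38 deg up towards the panel (lip down, handle nearly upright).
- tray: Fixed steel chip tray on four short blue legs, 260 mm long (x) and 204 mm wide (y), floor top 80 mm above the bench; 2 mm rims rise 14 mm above the floor on both long sides and at the +x end; the -x end is open. Origin: on the bench under the tray's centre, x along its length.
- tray_lip (a point): Middle of the tray's open edge, on the floor's top surface, 130 mm from the tray's centre towards its -x.
- bin: Loose blue plastic bin, 130 mm (x) by 216 mm (y), walls 3 mm; 85 mm high at the back (-x) and 48 mm high on its low front (+x), which stands 20 mm inside under the tray's open edge. Origin: centre of its underside. Axes parallel to the tray's.
- chip0: Chip: sawn-off end of dark square steel bar, 24 x 24 x 16 mm high, 70 g. Origin: centre of its underside as it lies at the start (z up).
- chip1: Chip: sawn-off end of bright round steel bar, 26 mm diameter, 14 mm high, 58 g. Origin: centre of its underside as it lies at the start (z up).
- chip2: Chip: sawn-off end of dark flat steel bar, 36 x 20 x 12 mm high, 68 g. Origin: centre of its underside as it lies at the start (z up).
- chip3: Chip: sawn-off end of brass hexagon bar, 29 mm across the corners, 15 mm high, 70 g. Origin: centre of its underside as it lies at the start (z up).
- chip4: Chip: sawn-off end of flat aluminium bar, 30 x 24 x 14 mm high, 27 g. Origin: centre of its underside as it lies at the start (z up).
- panel: Fixed grey louvred tool panel with blue posts, 460 mm wide (y), 450 mm high; its face, at its x = 0, looks to its -x. Origin: on the bench under the face's middle. Three blue bins hang above the rail, 335 to 410 mm above the bench, reaching 105 mm out from the face (35 mm further than the rail's centre), so the rail is not free from straight above.
- rail_mid (a point): Middle of the rail's centre line. Round steel bar, 12 mm diameter, 380 mm long, along the panel's y, 240 mm above the bench, 70 mm in front (-x) of the panel's face, on a flat bracket 186 mm to each side. Axes as the panel's. The free stretch for the scraper: 60 mm to either side of this point.
- spanner_a (a joint): Spanner 170 mm long hanging by its ring from the rail, 135 mm from the middle towards the panel's -y, swinging about the rail: 0 rad when it hangs straight down.
- spanner_b (a joint): Spanner 145 mm long hanging likewise, 135 mm from the middle towards the panel's +y: 0 rad when it hangs straight down.
- socket_box: Bystander: small open blue box with sockets in it, 100 x 75 x 48 mm high. Origin: centre of its underside.
- spray_can: Bystander: standing can, 58 mm diameter, 170 mm high. Origin: centre of its underside.
- loose_spanner: Bystander: steel spanner 190 mm long lying flat on the bench. Origin: near its middle, on the bench.
- hammer: Bystander: hammer lying on the bench. Origin: under its middle.
- torch: Bystander: black pocket torch 135 mm long, 32 mm diameter, lying on the bench. Origin: under its middle.
- screwdriver: Bystander: screwdriver with a green handle lying on the bench. Origin: under its middle.

How it is judged:
By the outcome, as a careful person would: the job done as asked, in the order asked, and still so for the second after the job is handed in, with the robot touching nothing.
It also fails if it takes over 61 s, if anything falls off the work surface, if the arm or the gripper's body presses on something with over 40 N, if the wrist force passes 120 N, or if a joint passes its speed limit or range.

## Robot

A 7-joint arm with a two-finger parallel gripper is mounted at the origin on the work surface. World frame = base frame: x ahead of the robot, y to its left, z up, the work surface at z = 0. Lengths are in m, angles in rad, forces in N, time in s.
With the tool pointing down it reaches from about 0.425 to 0.8 m from the base axis. Payload 8.3 kg.
Tool frame: the origin (TCP) lies midway between the tips of the shut fingers; the grasp point (between the pads) lies 19 mm behind it; y points along the fingers, z is the direction in which the jaws open and shut, and the axes are right-handed (so a half turn about y gives the same grasp; the last joint's range is limited). The gripper opens to 85 mm and grips with 20 to 120 N. Pads are 22 mm wide; open, the fingers measure 114 mm over their backs; the gripper's body (76 mm by 85 mm) begins 54 mm behind the grasp point. The pads swing forward as they close: fully open they stand 13 mm farther back than shut.
Start: joints at [-1.266, 0.383, 0.016, 1.37, -0.006, 1.388, -0.046], TCP at [0.225, 0.583, 0.231] pointing down, gripper open.
Joint ranges: [-2.95, 2.95], [-0.25, 2.06], [-1.52, 1.56], [0.18, 2.33], [-1.44, 4.58], [0.02, 2.06], [-3.01, 3.01]. Speed limits (rad/s): [2.39, 2.39, 3.01, 3.01, 3.14, 3.14, 3.14].

## Interface

Orientations are given as a 3x3 rotation matrix whose columns are the frame's x, y, z axes.
In Python, from rig import bot gives the robot as it stands. Calls block until the motion is done:
- bot.movep(position, orientation): joint-space move of the TCP to a pose.
- bot.movel(position, rot=None, feed=0.15, until_force=None): straight line of the TCP; rot=None keeps the orientation; feed is the mean speed in m/s. With until_force (N) it stops when the force on the tool has changed by that much, and returns True; else False.
- bot.movej(angles): joint-space move.
- bot.open_gripper() and bot.close(newtons=None): open the fingers fully, or close them until they stop; newtons is the grip in N (None keeps the last).
- bot.hold(seconds).
- bot.solve_ik(position, orientation): joint angles nearest the present ones, or None.
- bot.state(): the state.
- bot.get_image(name): name is "scene" or "side" or "wrist"; returns a dict with "img" (384x512x3 uint8, red, green, blue), "intrinsics" (3x3 intrinsics, pixels), "eye" and "rotation" of the camera in the world; the wrist camera has in their place "mount" (4x4, takes a point from camera to tool coordinates, whose origin is the TCP and whose axes are the tool frame's). Camera axes: x right, y down, z forward; pixel columns grow to the right and rows downward; lengths in m; the calibration is good to about 2 mm. The wrist camera is an equidistant fisheye: a pixel r from the principal point sees the ray r / f radians off the axis. A picture is of the moment at which its call begins: read the wrist's pose just before it. There is no depth.
A pose or a line that the arm cannot do raises bot.IKError and nothing moves.
- bot.finish_job(): hands the job in, once; it reports no verdict.
The state is a dict: "clock": time; "joint_positions": joint angles; "joint_velocities": joint speeds; "tau": joint torques, N m; "tcp_pos": TCP position; "ee_rot": TCP orientation; "wrist_force": force on the tool from outside, world axes, zero at the start; "torque": the same for the moment, N m; "finger_gap": opening from 0.0 (shut) to 1.0 (fully open).
Only numpy, scipy, OpenCV 4.12 (cv2) and the standard library are available. Lean on these libraries where they do the work, as an engineer would, in place of code of your own. Each camera call takes 0.05 s, during which the arm holds its last target.

## Working session

There is one attempt and no reset: what is moved stays moved. The work goes in short steps, each a Python script; the robot and the scene stay as the last script left them, time stands still between calls to the robot, and variables do not carry over. Pictures are saved under pics/ and viewed, and the job is handed in when it is done.

```bash
ls; mkdir -p pics
python3 - <<'E'
from rig import bot
import cv2
import numpy as np, pickle
d={}
for n in("scene","side","wrist"):
    s=bot.state(); i=bot.get_image(n); d[n]=(s,i); cv2.imwrite(f"pics/{n}0.png",i["img"][:,:,::-1])
    print(n,{k:np.round(v,4).tolist() for k,v in i.items() if k!="img"})
pickle.dump(d,open("d0.pkl","wb"))
s=bot.state();print(s["clock"],s["tcp_pos"],s["ee_rot"],s["finger_gap"])
E
```

```text
pics
scene {'intrinsics': [[366.9273, 0.0, 245.5416], [0.0, 366.9273, 197.0834], [0.0, 0.0, 1.0]], 'eye': [1.1477, 0.2634, 1.2367], 'rotation': [[-0.4157, 0.7901, -0.4504], [0.9095, 0.3647, -0.1997], [0.0064, -0.4927, -0.8702]]}
side {'intrinsics': [[377.9639, 0.0, 254.5959], [0.0, 377.9639, 190.2665], [0.0, 0.0, 1.0]], 'eye': [0.4447, -0.7927, 0.8938], 'rotation': [[0.9874, -0.1212, 0.1018], [-0.157, -0.6683, 0.7272], [-0.0201, -0.734, -0.6789]]}
wrist {'intrinsics': [[297.3186, 0.0, 257.684], [0.0, 297.3186, 187.3929], [0.0, 0.0, 1.0]], 'mount': [[-0.0004, 0.9546, 0.2978, -0.0775], [-0.0009, -0.2978, 0.9546, -0.1424], [1.0, 0.0001, 0.001, -0.0002], [0.0, 0.0, 0.0, 1.0]]}
0.15 [0.22454771 0.58284908 0.23049356] [[ 9.33118196e-01 -5.64036388e-04  3.59569344e-01]
 [-3.59569786e-01 -1.43084695e-03  9.33117100e-01]
 [-1.18232973e-05 -9.99998817e-01 -1.53795977e-03]] 1.0010671428270213
```

Run:
```python
import cv2
for n in("scene","side","wrist"):
    i=cv2.imread(f"pics/{n}0.png"); cv2.imwrite(f"pics/{n}0b.png",cv2.resize(i,(800,600),interpolation=cv2.INTER_CUBIC))
```

```text
(no output)
```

View pics/scene0b.png

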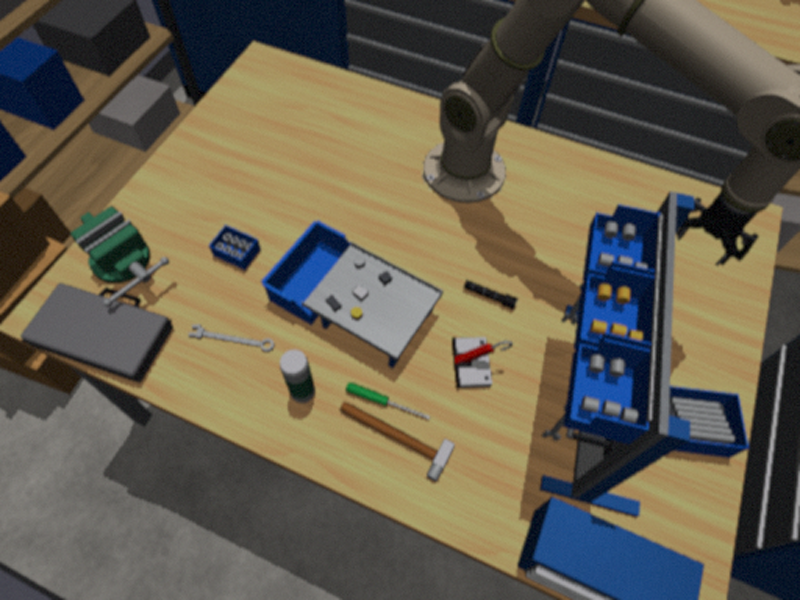

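View pics/side0b.png

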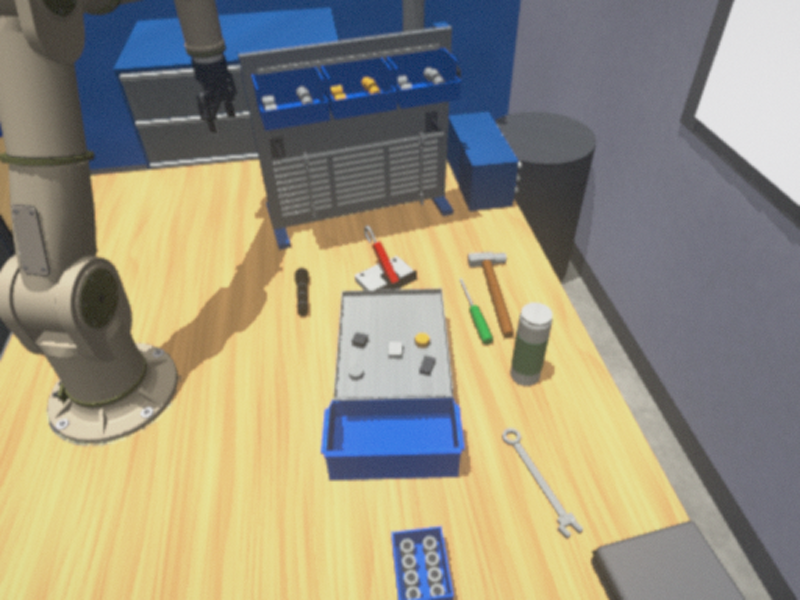

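View pics/wrist0b.png

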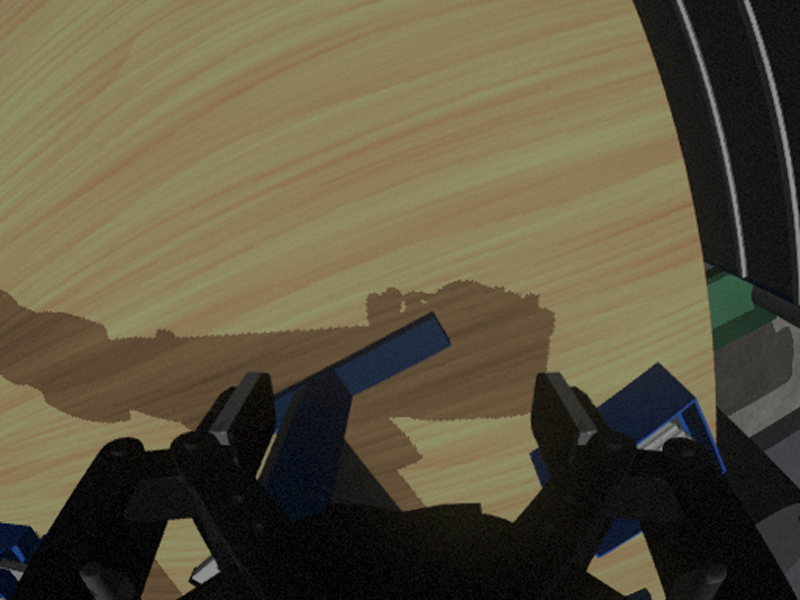

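The panel faces the tray (toward world −y), the scraper lies between them, and the tray's open end with the bin lies at −y. Enlarging crops for measurement.

```bash
cat > h.py <<'E'
import cv2, numpy as np, pickle
def crop(img,x0,y0,w,h,s,name):
    c=cv2.resize(img[y0:y0+h,x0:x0+w],None,fx=s,fy=s,interpolation=cv2.INTER_CUBIC)
    c=np.ascontiguousarray(np.clip(c.astype(float)*1.3,0,255).astype(np.uint8))
    for x in range((x0+19)//20*20,x0+w,20):
        cv2.line(c,((x-x0)*s,0),((x-x0)*s,5),(0,0,255),1); cv2.putText(c,str(x),((x-x0)*s+1,14),0,.35,(0,0,255),1)
    for y in range((y0+19)//20*20,y0+h,20):
        cv2.line(c,(0,(y-y0)*s),(5,(y-y0)*s),(0,0,255),1); cv2.putText(c,str(y),(6,(y-y0)*s+4),0,.35,(0,0,255),1)
    cv2.imwrite(name,c)
def ray(cam,uv):
    K=np.array(cam["intrinsics"]);R=np.array(cam["rotation"])
    return R@np.linalg.solve(K,[uv[0],uv[1],1])
def onz(cam,uv,z):
    e=np.array(cam["eye"]);d=ray(cam,uv);return e+d*(z-e[2])/d[2]
def proj(cam,P):
    K=np.array(cam["intrinsics"]);R=np.array(cam["rotation"])
    c=(np.atleast_2d(P)-np.array(cam["eye"]))@R; q=c@K.T; return q[:,:2]/q[:,2:]
def tri(c1,p1,c2,p2):
    A=[];b=[]
    for c,p in((c1,p1),(c2,p2)):
        d=ray(c,p);d/=np.linalg.norm(d);M=np.eye(3)-np.outer(d,d);A.append(M);b.append(M@np.array(c["eye"]))
    return np.linalg.lstsq(np.vstack(A),np.hstack(b),rcond=None)[0]
E
python3 - <<'E'
from h import *
d=pickle.load(open("d0.pkl","rb"))
s=d["scene"][1]["img"][:,:,::-1];t=d["side"][1]["img"][:,:,::-1]
crop(s,165,135,130,100,6,"pics/c1.png")
crop(s,270,120,190,150,4,"pics/c2.png")
crop(t,200,175,100,135,4,"pics/c3.png")
crop(t,145,10,190,190,4,"pics/c4.png")
E
```

```text
(no output)
```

View pics/c1.png

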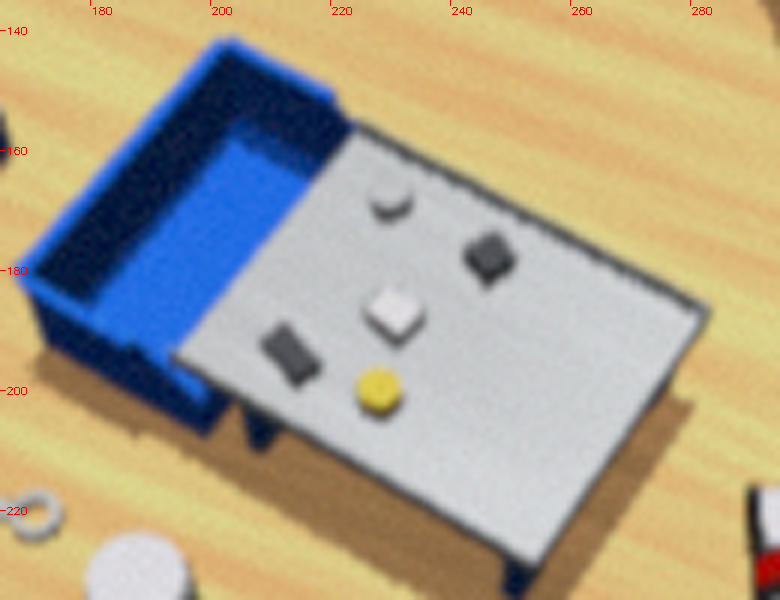

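View pics/c2.png

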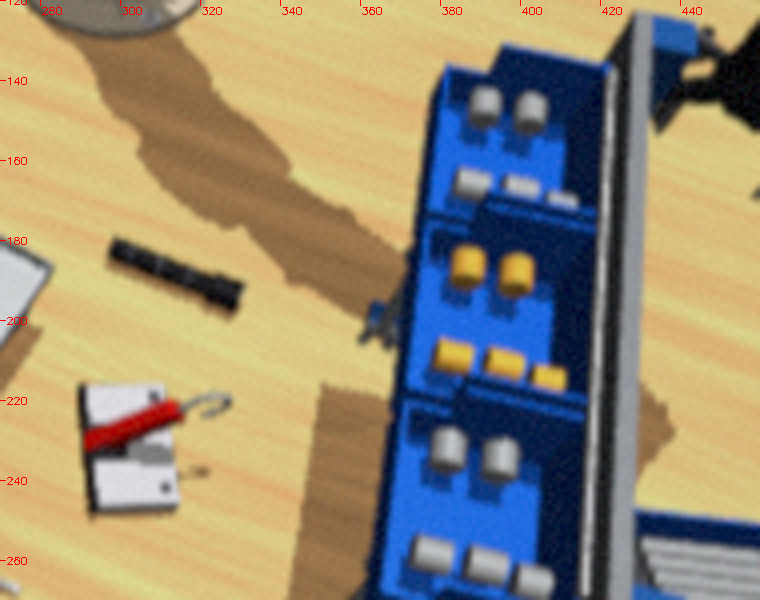

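View pics/c3.png

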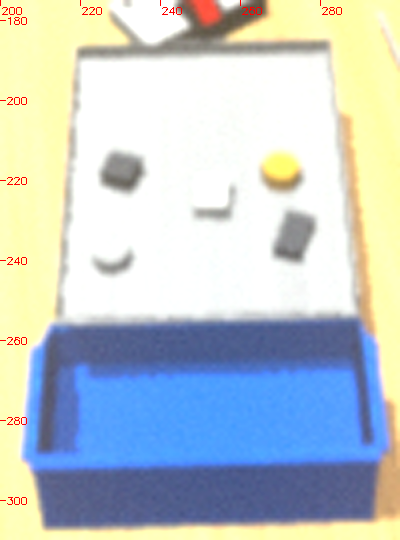

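View pics/c4.png

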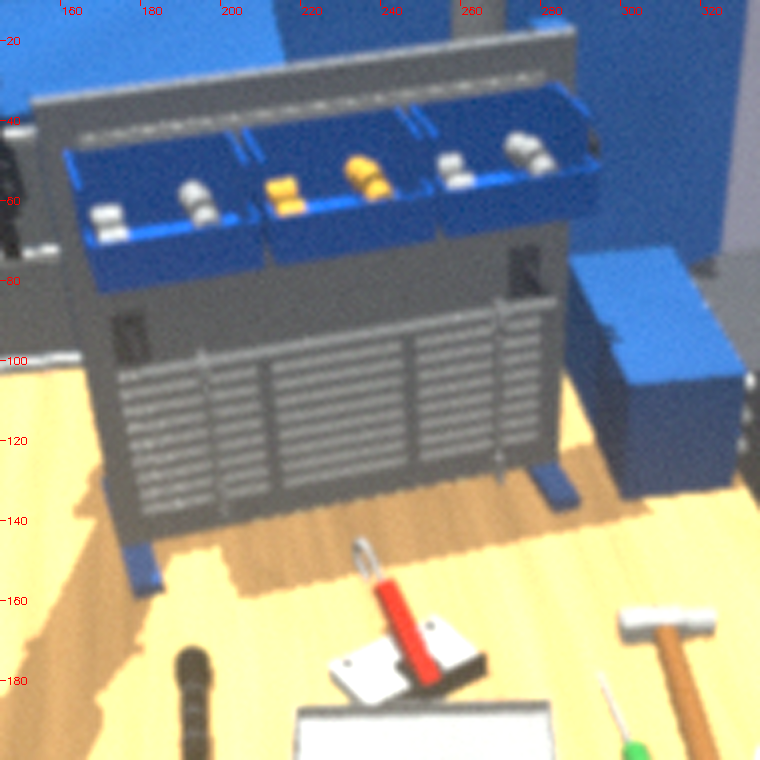

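```bash
cat > fit.py <<'E'
from h import *
from scipy.optimize import least_squares
d=pickle.load(open("d0.pkl","rb"));S=d["scene"][1];T=d["side"][1]
def rz(a):c,s=np.cos(a),np.sin(a);return np.array([[c,-s,0],[s,c,0],[0,0,1]])
def fit(name,sc,si,x0):
    def res(p):
        r=[]
        for cam,L in((S,sc),(T,si)):
            for P,uv in L:
                r+=list(proj(cam,rz(p[2])@np.array(P)+[p[0],p[1],0])[0]-uv)
        return np.array(r)
    o=least_squares(res,x0,loss="soft_l1"); print(name,np.round(o.x,4)); print(np.round(res(o.x).reshape(-1,2),1).tolist()); return o.x
if __name__=="__main__":
    h=.094
    tr=fit("tray",[((-.13,.102,h),(224.2,155.3)),((.13,.102,h),(283.3,186.7)),((.13,-.102,h),(254.2,229.2)),((-.13,-.102,h),(194.2,194.2))],
     [((.13,.102,h),(219.5,187)),((.13,-.102,h),(282.5,186)),((-.13,.102,.08),(214.2,255)),((-.13,-.102,.08),(290,254.5))],[.55,0,1.5])
    sc=fit("scraper",[((-.04,.06,.022),(290.5,216.2)),((.04,.06,.022),(309.5,215.8)),((.04,-.06,.022),(314.5,245)),((-.04,-.06,.022),(293.5,247))],
     [((-.04,.06,.022),(227.5,175.5)),((.04,.06,.022),(253.7,164.2)),((.04,-.06,.022),(266.7,174.2))],[.6,.2,1.8])
    sc2=fit("scraperB",[((-.04,.06,.022),(290.5,216.2)),((.04,.06,.022),(309.5,215.8)),((.04,-.06,.022),(314.5,245)),((-.04,-.06,.022),(293.5,247))],
     [((-.04,.06,.022),(227.5,175.5)),((.04,.06,.022),(253.7,164.2)),((.04,-.06,.022),(266.7,174.2))],[.6,.2,1.2])
    pn=fit("panel",[],[((0,.23,.45),(153.2,35.7)),((0,-.23,.45),(288.7,17.5)),((0,.23,0.0),(175,146)),((0,-.23,0),(283.7,126)),((-.07,.19,.24),(174.5,103.7)),((-.07,-.19,.24),(283.7,85))],[.5,.45,1.5])
    for n,z,a,b in(("0",.016,(489,252),(125,163)),("1",.014,(392,190),(113,252)),("2",.012,(291,350),(296,232)),("3",.015,(379,388),(281,166)),("4",.014,(392,308),(213,198))):
        p=onz(S,(165+a[0]/6,135+a[1]/6),.08+z);q=onz(T,(200+b[0]/4,175+b[1]/4),.08+z)
        print(n,np.round(p,4),np.round(q,4),"in tray",np.round(rz(tr[2]).T@((p+q)/2-[tr[0],tr[1],0]),3))
    for nm in(sc,sc2):
        print(proj(S,[rz(nm[2])@np.array(P)+[nm[0],nm[1],0] for P in((.065,0,.103),(.016,0,.07),(.0337,0,.0877),(-.037,0,.017))]),proj(T,[rz(nm[2])@np.array(P)+[nm[0],nm[1],0] for P in((.065,0,.103),(.016,0,.07),(.0337,0,.0877),(-.037,0,.017))]))
E
python3 fit.py
```

```text
tray [ 0.5394 -0.0373  1.4315]
[[-0.3, -0.9], [-0.3, -0.8], [-0.8, -0.3], [-2.2, -1.0], [-0.7, -1.4], [0.7, -2.1], [0.1, -0.7], [0.2, -2.3]]
scraper [0.5629 0.2304 1.9614]
[[0.3, 0.0], [3.0, 1.2], [-0.2, 2.4], [-1.9, -0.4], [10.6, 10.9], [-26.6, 9.6], [-11.0, -11.8]]
scraperB [0.5629 0.2304 1.9614]
[[0.3, 0.0], [3.0, 1.2], [-0.2, 2.4], [-1.9, -0.4], [10.6, 10.9], [-26.6, 9.6], [-11.0, -11.8]]
panel [0.534  0.4887 1.7124]
[[-1.0, -1.0], [-0.2, -0.4], [0.3, 3.5], [0.5, 2.5], [4.1, -1.3], [-1.0, -0.1]]
0 [ 0.4784 -0.0305  0.096 ] [ 0.4805 -0.0336  0.096 ] in tray [-0.003  0.06   0.096]
1 [ 0.4608 -0.1052  0.094 ] [ 0.463  -0.1138  0.094 ] in tray [-0.082  0.067  0.094]
2 [ 0.5895 -0.1106  0.092 ] [ 0.5906 -0.1163  0.092 ] in tray [-0.068 -0.061  0.092]
3 [ 0.5923 -0.0504  0.095 ] [ 0.5915 -0.0555  0.095 ] in tray [-0.008 -0.054  0.095]
4 [ 0.5386 -0.0677  0.094 ] [ 0.5384 -0.0766  0.094 ] in tray [-0.035 -0.004  0.094]
[[324.64322698 222.4490152 ]
 [308.79341496 226.00341887]
 [314.71820677 224.02486708]
 [291.88448604 231.65006312]] [[237.08331124 146.42718385]
 [244.44004253 161.03875086]
 [241.70041388 154.42600021]
 [252.62368752 180.79194028]]
[[324.64322706 222.44901618]
 [308.79341498 226.00341929]
 [314.71820681 224.02486771]
 [291.88448604 231.65006294]] [[237.08331216 146.4271835 ]
 [244.44004292 161.03875071]
 [241.70041446 154.42599999]
 [252.62368735 180.79194035]]
```

Run:
```python
from fit import *
sc=fit("scraper",[((-.04,.06,.022),(290.5,216.2)),((.04,.06,.022),(309.5,215.8)),((.04,-.06,.022),(314.5,245)),((-.04,-.06,.022),(293.5,247)),((.0337,0,.0877),(315.5,223))],
     [((.04,.06,.022),(227.5,175.5)),((.04,-.06,.022),(253.7,164.2)),((-.04,-.06,.022),(266.7,174.2)),((.0337,0,.0877),(240.5,155))],[.6,.2,1.8])
from rig import bot
np.set_printoptions(precision=3,suppress=True)
def down(a):  # tool x along heading a
    x=np.array([np.cos(a),np.sin(a),0]);y=np.array([0,0,-1.]);return np.column_stack([x,y,np.cross(x,y)])
for p,a in(((.225,.583,.5),-.37),((.3,.36,.5),.5),((.5,.1,.45),1.5),((.56,.23,.3),1.96),((.54,-.04,.25),1.43)):
    print(p,a,bot.solve_ik(p,down(a)))
# hang pose
n=1.71
for n in(1.43,1.71):
  f=np.array([np.cos(n),np.sin(n),0]);u=np.array([0,0,1.]);t=np.radians(38)
  xs=f*np.cos(t)+u*np.sin(t);zs=-f*np.sin(t)+u*np.cos(t)
  Rs=np.column_stack([xs,-zs,np.cross(xs,-zs)])
  rail=np.array([.534,.4887,.24])-.07*f
  for up in(0,.045):
    g=rail+xs*(-.049)+zs*(-.033)+u*up
    print("hang",g,bot.solve_ik(g-zs*.019,Rs))
    print(" flipped",bot.solve_ik(g-zs*.019,Rs@np.diag([-1,1,-1.])))
```

```text
scraper [0.5609 0.2282 2.0433]
[[-1.3, 0.1], [1.2, -0.3], [0.7, 0.8], [-0.8, -0.3], [-1.3, -0.4], [-1.0, -0.2], [0.1, -1.8], [0.3, -0.6], [0.0, 0.1]]
(0.225, 0.583, 0.5) -0.37 [-1.274  0.478  0.047  0.637 -0.024  2.026 -0.042]
(0.3, 0.36, 0.5) 0.5 [-0.983  0.07   0.043  1.163 -0.003  1.909  1.13 ]
(0.5, 0.1, 0.45) 1.5 [-0.594  0.128  0.393  1.222 -0.05   1.8    2.856]
(0.56, 0.23, 0.3) 1.96 [-1.253  0.625  1.36   1.34  -0.611  1.637 -2.739]
(0.54, -0.04, 0.25) 1.43 [ 0.96   0.464 -1.278  1.533  0.445  1.475  2.67 ]
hang [0.522 0.401 0.184] [ 0.513  0.652 -1.277  1.776  0.194  0.68   2.336]
 flipped [-0.734  0.301  0.355  1.828 -0.919  0.871  0.009]
hang [0.522 0.401 0.229] [ 0.522  0.565 -1.272  1.727  0.073  0.754  2.393]
 flipped [-0.714  0.249  0.327  1.778 -0.832  0.923 -0.098]
hang [0.546 0.401 0.184] [ 0.442  0.842 -1.289  1.563  0.257  0.941  2.587]
 flipped [-0.583  0.453  0.272  1.611 -0.877  1.121  0.208]
hang [0.546 0.401 0.229] [ 0.44   0.773 -1.286  1.515  0.181  1.005  2.603]
 flipped [-0.58   0.41   0.268  1.563 -0.833  1.178  0.133]
```

```bash
cat >> h.py <<'E'
np.set_printoptions(precision=4,suppress=True)
def down(a):
    x=np.array([np.cos(a),np.sin(a),0]);y=np.array([0,0,-1.]);return np.column_stack([x,y,np.cross(x,y)])
E
python3 - <<'E'
from h import *
from rig import bot
bot.movep((.225,.583,.52),down(-.37))
bot.movep((.3,.36,.52),down(.5))
s=bot.state();print(s["clock"],s["tcp_pos"],s["joint_positions"])
for p,a in(((.45,.0,.5),.9),((.5,-.05,.45),1.43),((.53,.0,.4),1.43),((.55,.2,.35),2.04),((.55,.22,.17),2.04)):
    print(p,a,bot.solve_ik(p,down(a)))
E
```

```text
Traceback (most recent call last):
rig.IKError: the arm cannot take that pose within its joint ranges
```

Run:
```python
from h import *
from rig import bot
bot.movep((.225,.583,.48),down(-.37))
bot.movep((.3,.36,.5),down(.5))
s=bot.state();print(s["clock"],s["tcp_pos"],s["joint_positions"])
for p,a in(((.45,.0,.48),.9),((.5,-.05,.45),1.43),((.53,.0,.4),1.43),((.55,.2,.35),2.04),((.55,.22,.17),2.04)):
    print(p,a,bot.solve_ik(p,down(a)))
```

```text
2.2083 [0.2997 0.3606 0.4991] [-0.9754  0.0712  0.0333  1.1636 -0.0028  1.9085  1.1274]
(0.45, 0.0, 0.48) 0.9 [-0.5924 -0.0052  0.5236  1.2851  0.0027  1.861   2.4027]
(0.5, -0.05, 0.45) 1.43 [ 0.7403  0.1933 -0.8673  1.1959  0.1517  1.817   2.9203]
(0.53, 0.0, 0.4) 1.43 [ 0.617   0.246  -0.8636  1.2582  0.1883  1.7191  2.7974]
(0.55, 0.2, 0.35) 2.04 [ 0.3877  0.5418 -1.2843  1.217   0.5249  1.7316  2.8514]
(0.55, 0.22, 0.17) 2.04 [ 0.4078  0.6953 -1.2855  1.5169  0.6697  1.4316  2.7033]
```

Run:
```python
from h import *
from rig import bot
bot.movej(bot.solve_ik((.53,.0,.4),down(1.43)))
s=bot.state();i=bot.get_image("wrist");pickle.dump((s,i),open("w1.pkl","wb"));j=bot.get_image("side")
print(s["clock"],s["tcp_pos"],s["joint_positions"])
cv2.imwrite("pics/w1.png",cv2.resize(i["img"][:,:,::-1],(800,600),interpolation=cv2.INTER_CUBIC))
cv2.imwrite("pics/s1.png",j["img"][:,:,::-1])
```

```text
4.025 [0.5299 0.0014 0.4002] [ 0.6152  0.2458 -0.8641  1.2581  0.1879  1.7191  2.7966]
```

View pics/w1.png

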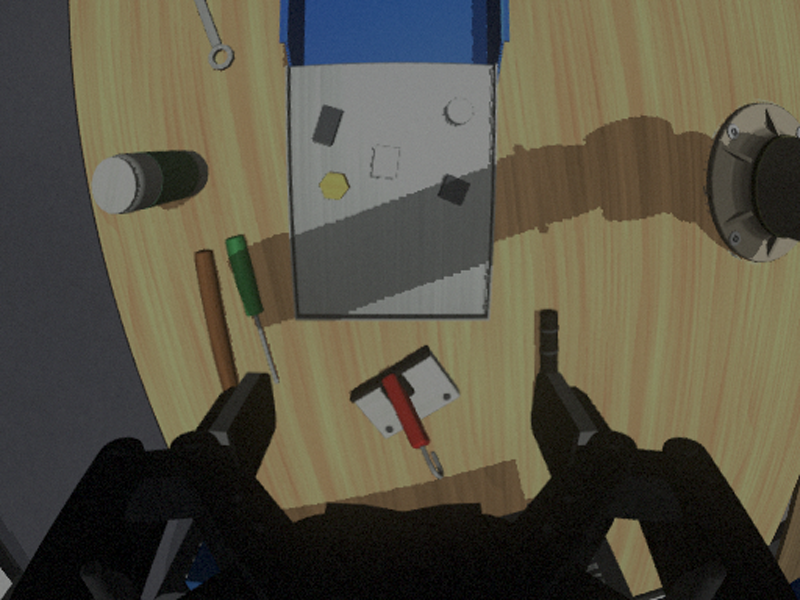

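View pics/s1.png

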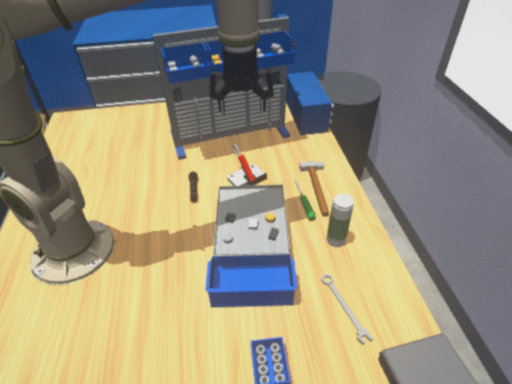

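```bash
cat >> h.py <<'E'
def wray(si,uv):
    s,i=si;K=np.array(i["intrinsics"]);M=np.array(i["mount"])
    d=(np.array(uv)-K[:2,2])/K[0,0];r=np.hypot(*d)
    c=np.array([np.sin(r)*d[0]/r,np.sin(r)*d[1]/r,np.cos(r)])
    R=np.array(s["ee_rot"]);return R@M[:3,3]+s["tcp_pos"],R@M[:3,:3]@c
def wproj(si,P):
    s,i=si;K=np.array(i["intrinsics"]);M=np.array(i["mount"]);R=np.array(s["ee_rot"])
    c=((np.atleast_2d(P)-s["tcp_pos"])@R-M[:3,3])@M[:3,:3]
    n=np.hypot(c[:,0],c[:,1]);th=np.arctan2(n,c[:,2])
    return K[:2,2]+K[0,0]*(th/n)[:,None]*c[:,:2]
def wonz(si,uv,z):
    e,d=wray(si,uv);return e+d*(z-e[2])/d[2]
E
python3 - <<'E'
from h import *
s,i=pickle.load(open("w1.pkl","rb"));im=i["img"][:,:,::-1]
crop(np.clip(im*1.4,0,255).astype(np.uint8),215,210,90,105,7,"pics/w1a.png")
crop(im,175,30,155,180,4,"pics/w1b.png")
E
```

```text
(no output)
```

View pics/w1a.png

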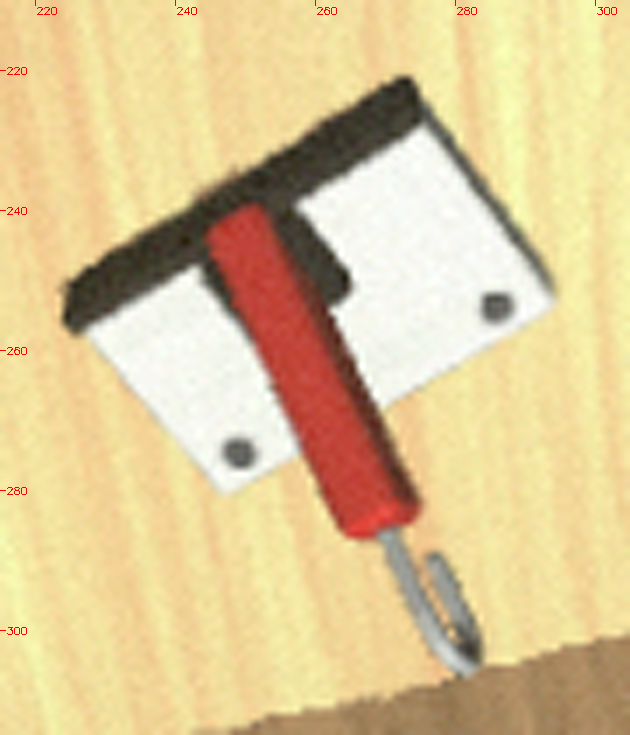

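View pics/w1b.png

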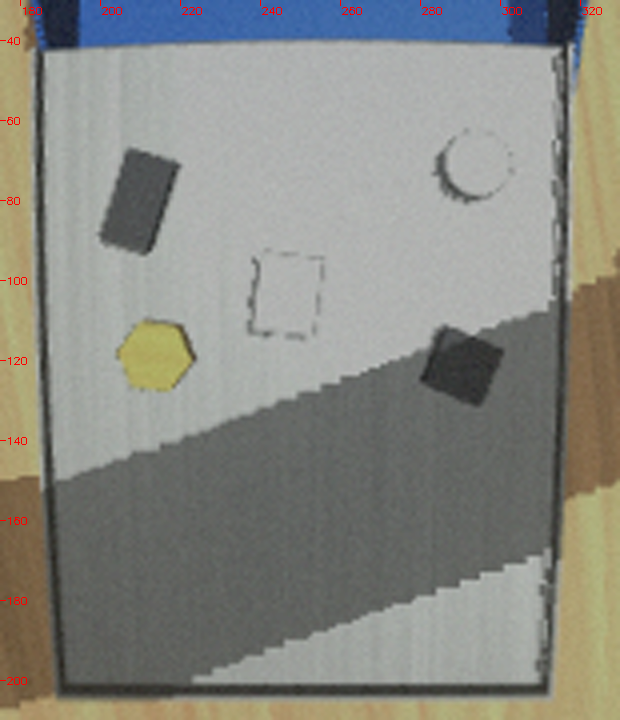

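```bash
cat > fit2.py <<'E'
from fit import *
W=pickle.load(open("w1.pkl","rb"))
def fitw(name,w,sc,si,x0):
    def res(p):
        r=[]
        f=lambda P:rz(p[2])@np.array(P)+[p[0],p[1],0]
        for P,uv in w:r+=list(wproj(W,f(P))[0]-uv)
        for cam,L in((S,sc),(T,si)):
            for P,uv in L:r+=list(.6*(proj(cam,f(P))[0]-uv))
        return np.array(r)
    o=least_squares(res,x0,loss="soft_l1"); print(name,np.round(o.x,4)); print(np.round(res(o.x).reshape(-1,2),1).tolist()); return o.x
h=.094
sct=[((-.13,.102,h),(224.2,155.3)),((.13,.102,h),(283.3,186.7)),((.13,-.102,h),(254.2,229.2))]
wt=[((.13,-.102,h),(190,203.5)),((.13,.102,h),(312.5,203.5)),((-.13,-.102,h),(184.5,42.5)),((-.13,.102,h),(318,41.3))]
sit=[((.13,.102,h),(219.5,187)),((.13,-.102,h),(282.5,186))]
ws=[((.04,.06,.022),(294,252.4)),((.04,-.06,.022),(247.3,280.4)),((-.04,.06,.026),(273.3,221.4)),((-.04,-.06,.026),(224.3,252.4)),((.0337,0,.0877),(269.3,284.3))]
scs=[((-.04,.06,.022),(290.5,216.2)),((.04,.06,.022),(309.5,215.8)),((.04,-.06,.022),(314.5,245)),((-.04,-.06,.022),(293.5,247)),((.0337,0,.0877),(315.5,223))]
sis=[((.04,.06,.022),(227.5,175.5)),((.04,-.06,.022),(253.7,164.2)),((-.04,-.06,.022),(266.7,174.2)),((.0337,0,.0877),(240.5,155))]
if __name__=="__main__":
    fitw("tray w",wt,[],[],[.54,-.04,1.43]);tr=fitw("tray all",wt,sct,sit,[.54,-.04,1.43])
    fitw("scr w",ws,[],[],[.56,.23,2.04]);fitw("scr all",ws,scs,sis,[.56,.23,2.04])
    for n,z,a in(("0",.016,(461,366)),("1",.014,(476,164)),("2",.012,(140,200)),("3",.015,(155,356)),("4",.014,(286,295))):
        p=wonz(W,(175+a[0]/4,30+a[1]/4),.08+z);print(n,p,rz(tr[2]).T@(p-[tr[0],tr[1],0]))
E
python3 fit2.py
```

```text
tray w [ 0.5341 -0.0352  1.4306]
[[-0.9, 1.1], [1.1, 1.4], [-1.4, -1.1], [1.0, -0.7]]
tray all [ 0.535  -0.0357  1.4282]
[[-1.7, 0.8], [0.4, 1.4], [-1.8, -1.4], [0.6, -0.8], [0.5, -1.0], [0.3, -0.9], [-0.0, -0.7], [-1.2, -1.0], [-0.4, -1.3]]
scr w [0.5565 0.2241 2.031 ]
[[1.1, -0.4], [-0.9, -0.7], [0.2, 1.9], [-1.0, 1.3], [0.3, -1.4]]
scr all [0.5573 0.2252 2.0325]
[[0.7, 0.1], [-1.1, -0.2], [-0.1, 2.4], [-1.3, 1.9], [0.0, -0.9], [-0.9, -0.6], [0.6, -0.7], [0.0, -0.1], [-0.9, -1.0], [-1.0, -0.9], [-1.2, 0.2], [-0.3, -0.7], [-0.3, 0.1], [-0.5, 0.4]]
0 [ 0.4747 -0.031   0.096 ] [-0.004   0.0603  0.096 ]
1 [ 0.4592 -0.1063  0.094 ] [-0.0806  0.065   0.094 ]
2 [ 0.585  -0.1107  0.092 ] [-0.0672 -0.0602  0.092 ]
3 [ 0.5881 -0.051   0.095 ] [-0.0076 -0.0548  0.095 ]
4 [ 0.536  -0.0662  0.094 ] [-0.0301 -0.0053  0.094 ]
```

Run:
```python
from h import *
from fit import rz
from rig import bot
g=rz(2.0325)@[.016,0,.07]+[.557,.225,0];print(g)
bot.movep((g[0],g[1],.20),down(2.0325))
s=bot.state();i=bot.get_image("wrist");pickle.dump((s,i),open("w2.pkl","wb"))
print(s["clock"],s["tcp_pos"],s["joint_positions"])
cv2.imwrite("pics/w2.png",cv2.resize(i["img"][:,:,::-1],(800,600),interpolation=cv2.INTER_CUBIC))
W=(s,i)
print(wproj(W,[rz(2.0325)@np.array(P)+[.557,.225,0] for P in((.04,.06,.022),(.04,-.06,.022),(-.04,.06,.026),(-.04,-.06,.026),(.0337,.01,.0877),(.0337,-.01,.0877),(.016,0,.07))])*1.5625)
```

```text
[0.5499 0.2393 0.07  ]
5.3167 [0.5512 0.238  0.201 ] [ 0.2222  0.517  -0.9748  1.4579  0.4301  1.3911  2.8327]
[[484.4925 293.5346]
 [320.7565 293.8668]
 [489.6796 184.0037]
 [314.9027 184.4823]
 [419.3404 316.9198]
 [385.2698 316.9831]
 [402.2967 279.7411]]
```

View pics/w2.png

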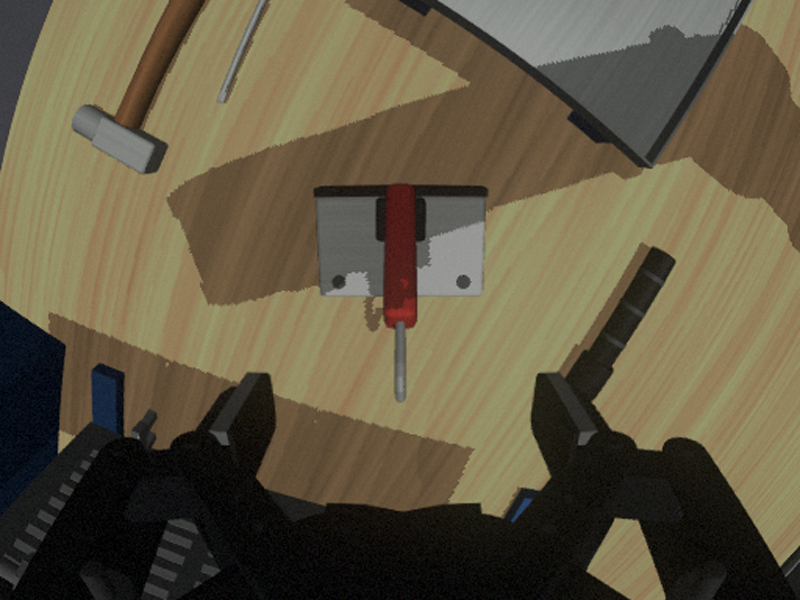

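The prediction matches the view: block corners at about (321,295), (483,295), (315,188) and (487,187), handle centred at column 401. Grasping.

Run:
```python
from h import *
from fit import rz
from rig import bot
g=rz(2.0325)@[.017,0,.07]+[.557,.225,0]
bot.movel((g[0],g[1],.08),down(2.0325),feed=.12)
bot.movel((g[0],g[1],.050),down(2.0325),feed=.06)
s=bot.state();print(s["clock"],s["tcp_pos"],g,s["wrist_force"])
bot.close(100)
s=bot.state();print(s["clock"],s["tcp_pos"],s["finger_gap"],s["wrist_force"],s["torque"])
i=bot.get_image("wrist");pickle.dump((s,i),open("w3.pkl","wb"))
cv2.imwrite("pics/w3.png",cv2.resize(i["img"][:,:,::-1],(800,600),interpolation=cv2.INTER_CUBIC))
W=(s,i)
print(wproj(W,[rz(2.0325)@np.array(P)+[.557,.225,0] for P in((.04,.06,.022),(.04,-.06,.022),(-.04,.06,.026),(-.04,-.06,.026),(.0337,.01,.0877),(.0337,-.01,.0877),(.016,0,.07))])*1.5625)
```

```text
7.1667 [0.5494 0.2404 0.0499] [0.5494 0.2402 0.07  ] [ 0.02    0.2857 -0.4155]
7.7833 [0.5498 0.2406 0.0506] 0.217359885169868 [0.9768 0.6263 4.0548] [ 0.0479 -0.0677  0.0068]
[[539.9736 391.0962]
 [263.3309 390.6435]
 [561.9521 205.6687]
 [241.2705 205.5592]
 [434.7436 484.6673]
 [366.4065 484.4803]
 [400.7928 403.6982]]
```

View pics/w3.png

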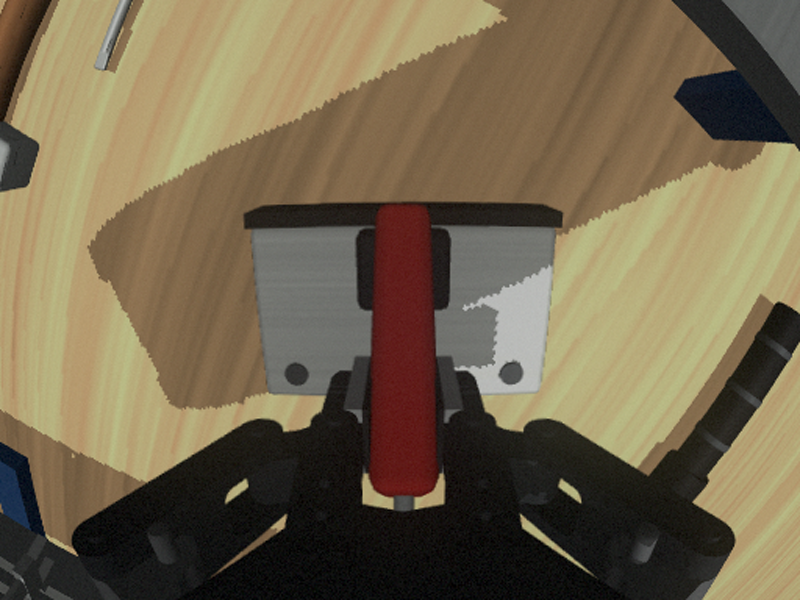

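```bash
cat >> h.py <<'E'
TR=np.array([.5345,-.0355,0]);TA=1.4295
GT=np.array([.0162,-.0005,.0506]) # TCP in scraper frame
def rz(a):c,s=np.cos(a),np.sin(a);return np.array([[c,-s,0],[s,c,0],[0,0,1]])
def tcp_for_lip(xt,yt,z): # lip mid at tray (xt,yt), height z of scraper underside above the bench
    return TR+rz(TA)@(np.array([xt+.04,yt,z])+GT)
E
python3 - <<'E'
from h import *
from rig import bot
s=bot.state();p=s["tcp_pos"]
bot.movel((p[0],p[1],.20),feed=.12)
s=bot.state();print(s["clock"],s["tcp_pos"],s["wrist_force"],s["torque"],s["finger_gap"])
i=bot.get_image("wrist");pickle.dump((s,i),open("w4.pkl","wb"))
cv2.imwrite("pics/w4.png",cv2.resize(i["img"][:,:,::-1],(800,600),interpolation=cv2.INTER_CUBIC))
R=down(TA)
for x in(.04,-.148):
  for y in(.033,-.033):
    for z in (.08,.125):
      q=tcp_for_lip(x,y,z);print(q,bot.solve_ik(q,R))
E
```

```text
9.2333 [0.5494 0.2403 0.1991] [-0.3485 -0.7685 -4.6321] [-0.0015  0.0658 -0.0172] 0.21926235402015312
[0.5159 0.0643 0.1306] [ 0.5561  0.3632 -0.8968  1.7661  0.3075  1.1605  2.5667]
[0.5159 0.0643 0.1756] [ 0.579   0.3157 -0.9165  1.7087  0.2629  1.2473  2.6021]
[0.5812 0.055  0.1306] [ 0.4708  0.4929 -0.8292  1.5983  0.3806  1.22    2.5685]
[0.5812 0.055  0.1756] [ 0.4835  0.4544 -0.8488  1.5419  0.3486  1.3036  2.5926]
[ 0.4894 -0.1218  0.1306] [ 0.9862  0.3431 -0.9569  1.8036  0.3056  1.1529  2.9309]
[ 0.4894 -0.1218  0.1756] [ 1.0016  0.2869 -0.9616  1.7461  0.2481  1.238   2.9774]
[ 0.5547 -0.1311  0.1306] [ 0.8561  0.4852 -0.8968  1.6344  0.3991  1.2167  2.8748]
[ 0.5547 -0.1311  0.1756] [ 0.8732  0.4459 -0.9212  1.5779  0.3644  1.3003  2.9009]
```

View pics/w4.png

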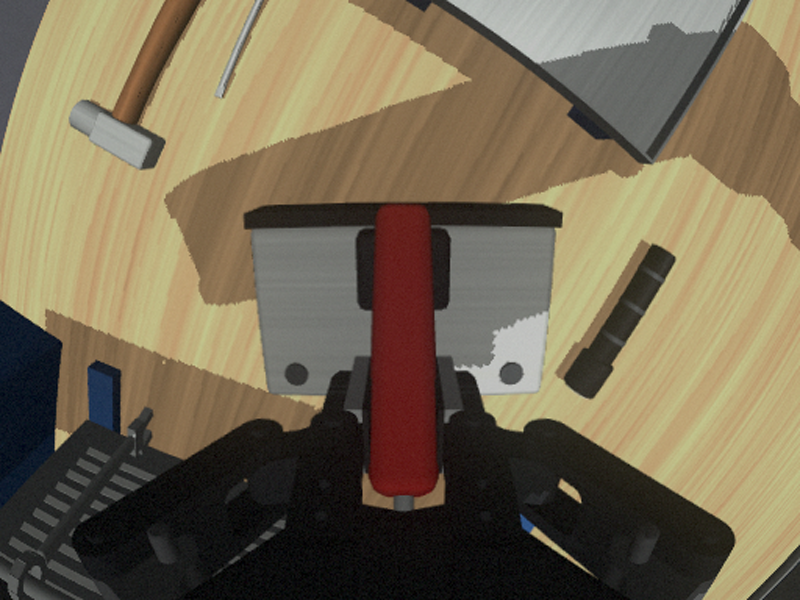

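Nothing slipped on the lift: the block edges are in the same pixels as before. First wiping pass.

Run:
```python
from h import *
from rig import bot
R=down(TA)
bot.movep(tcp_for_lip(.043,.034,.135),R)
bot.movel(tcp_for_lip(.043,.034,.09),R,feed=.12)
r=bot.movel(tcp_for_lip(.043,.034,.076),R,feed=.03,until_force=6)
s=bot.state();print(r,s["clock"],s["tcp_pos"],s["wrist_force"])
i=bot.get_image("wrist");pickle.dump((s,i),open("w5.pkl","wb"))
cv2.imwrite("pics/w5.png",cv2.resize(i["img"][:,:,::-1],(800,600),interpolation=cv2.INTER_CUBIC))
```

```text
True 10.95 [0.516  0.0676 0.1305] [-0.3372 -0.5964  5.5645]
```

View pics/w5.png

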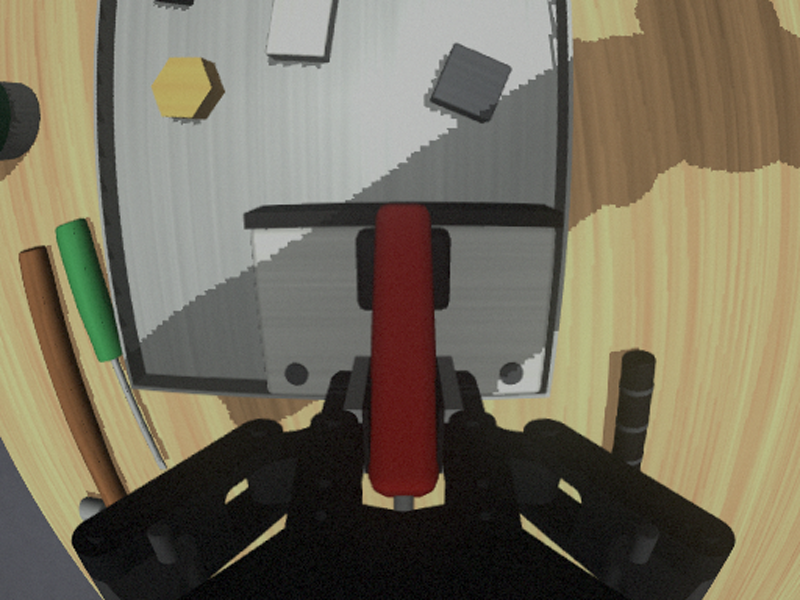

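Run:
```python
from h import *
W=pickle.load(open("w5.pkl","rb"))
s,i=W;crop(i["img"][:,:,::-1],300,60,80,200,4,"pics/w5a.png")
for z,uv in((.094,(556,207)),(.094,(566,207)),(.094,(100,207)),(.094,(112,207)),(.106,(562,208)),(.106,(244,208)),(.094,(140,389)),(.094,(552,395))):
    p=wonz(W,np.array(uv)/1.5625,z);print(uv,rz(TA).T@(p-TR))
```

```text
(556, 207) [0.0435 0.0955 0.094 ]
(566, 207) [0.0434 0.0998 0.094 ]
(100, 207) [ 0.0393 -0.1017  0.094 ]
(112, 207) [ 0.0398 -0.0947  0.094 ]
(562, 208) [0.0425 0.0938 0.106 ]
(244, 208) [ 0.0425 -0.0252  0.106 ]
(140, 389) [ 0.1299 -0.0966  0.094 ]
(552, 395) [0.1285 0.1027 0.094 ]
```

View pics/w5a.png

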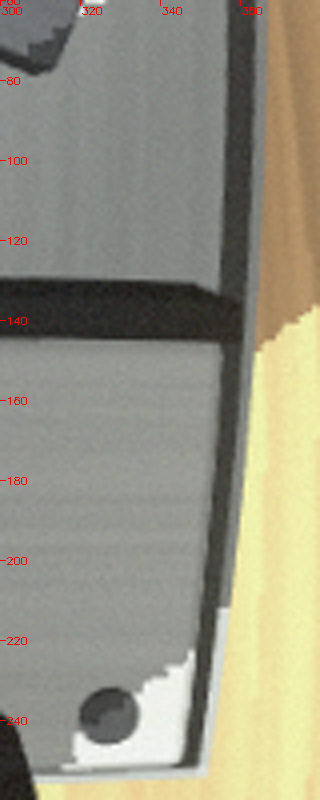

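Run:
```python
from h import *
from rig import bot
R=down(TA)
bot.movel(tcp_for_lip(.043,.032,.0805),R,feed=.02)
r=bot.movel(tcp_for_lip(-.11,.031,.0805),R,feed=.09,until_force=30)
s=bot.state();print(r,s["clock"],s["tcp_pos"],s["wrist_force"])
if not r:
    r=bot.movel(tcp_for_lip(-.150,.031,.0805),R,feed=.06,until_force=30)
    s=bot.state();print(r,s["clock"],s["tcp_pos"],s["wrist_force"])
i=bot.get_image("wrist");pickle.dump((s,i),open("w6.pkl","wb"))
j=bot.get_image("side");k=bot.get_image("scene")
cv2.imwrite("pics/w6.png",cv2.resize(i["img"][:,:,::-1],(600,450)))
crop(j["img"][:,:,::-1],190,170,120,140,4,"pics/s6.png")
crop(k["img"][:,:,::-1],160,130,140,110,5,"pics/c6.png")
```

```text
False 13.1583 [ 0.4968 -0.0839  0.1311] [-0.0234  0.4535 -5.2191]
False 13.975 [ 0.4911 -0.1238  0.1311] [ 0.2059 -0.0032 -5.6235]
```

View pics/w6.png

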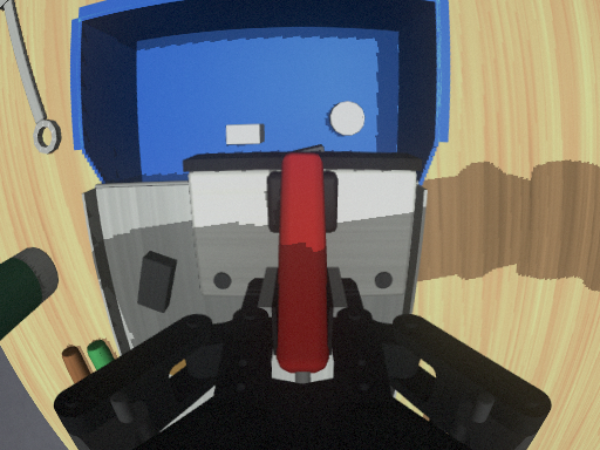

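View pics/s6.png

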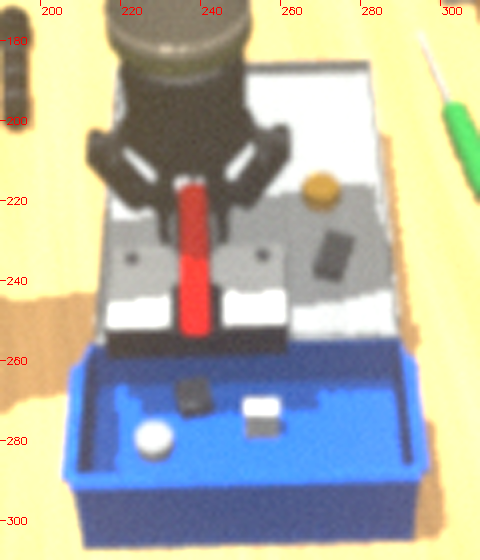

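View pics/c6.png

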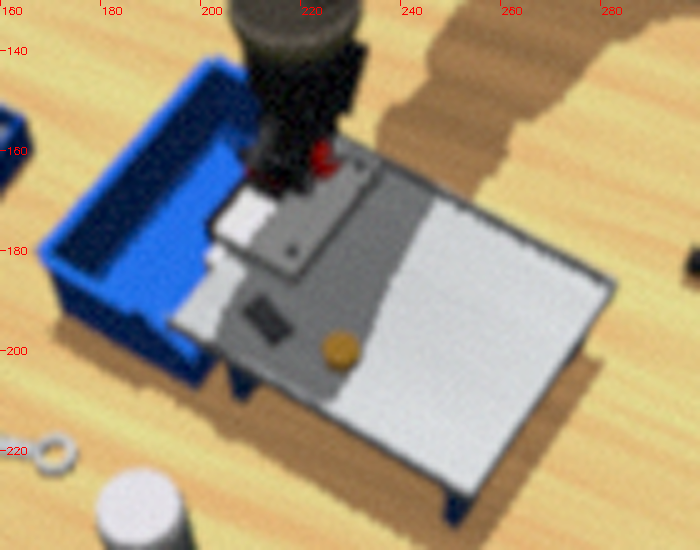

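Three chips are in the bin; the dark flat and the brass hexagon still lie where they were. Second pass.

Run:
```python
from h import *
from rig import bot
R=down(TA)
bot.movel(tcp_for_lip(-.150,.031,.125),R,feed=.15)
bot.movel(tcp_for_lip(.035,-.030,.125),R,feed=.2)
bot.movel(tcp_for_lip(.035,-.030,.088),R,feed=.12)
r=bot.movel(tcp_for_lip(.035,-.030,.077),R,feed=.03,until_force=6)
s=bot.state();print(r,s["clock"],s["tcp_pos"],s["wrist_force"])
bot.movel(tcp_for_lip(.035,-.030,.0805),R,feed=.02)
for x in(-.11,-.15):
    r=bot.movel(tcp_for_lip(x,-.030,.0805),R,feed=.08,until_force=30)
    s=bot.state();print(r,s["clock"],s["tcp_pos"],s["wrist_force"])
    if r: break
i=bot.get_image("wrist");pickle.dump((s,i),open("w7.pkl","wb"))
j=bot.get_image("side");k=bot.get_image("scene")
cv2.imwrite("pics/w7.png",cv2.resize(i["img"][:,:,::-1],(600,450)))
crop(j["img"][:,:,::-1],190,170,120,140,4,"pics/s7.png")
```

```text
True 16.5083 [0.5784 0.0507 0.1306] [0.6266 0.4985 5.2159]
False 18.7333 [ 0.5572 -0.0926  0.1312] [-0.1954  0.4586 -4.5083]
False 19.3833 [ 0.5514 -0.1327  0.1311] [ 0.2725  0.6951 -5.2778]
```

View pics/w7.png

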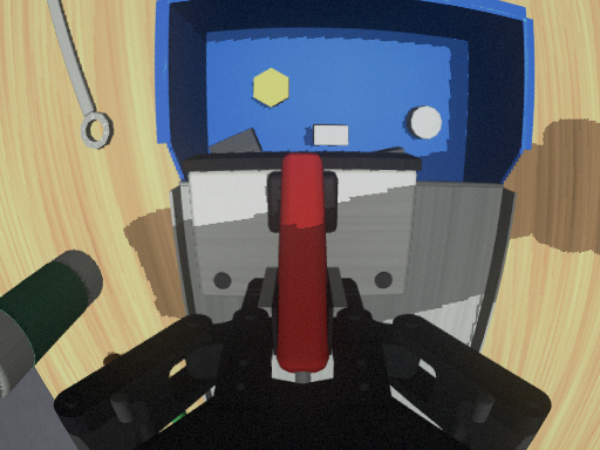

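View pics/s7.png

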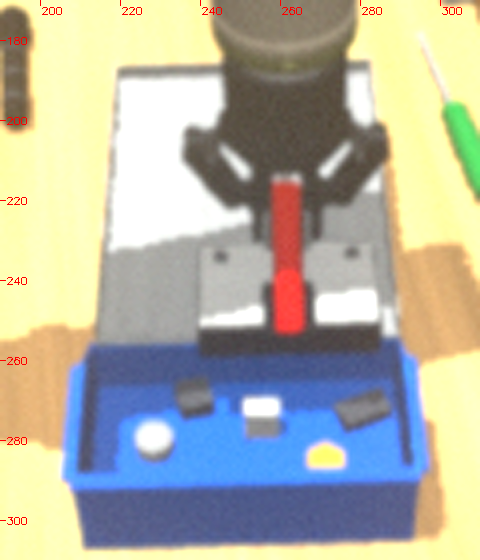

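All five chips are in the bin: round, square, aluminium, flat and brass, all visible in the side view. Next I measure the rail from the first side picture.

Run:
```python
from h import *
d=pickle.load(open("d0.pkl","rb"));T=d["side"][1]["img"][:,:,::-1]
crop(T,160,75,66,75,10,"pics/r1.png")
crop(T,222,65,72,72,10,"pics/r2.png")
```

```text
(no output)
```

View pics/r1.png

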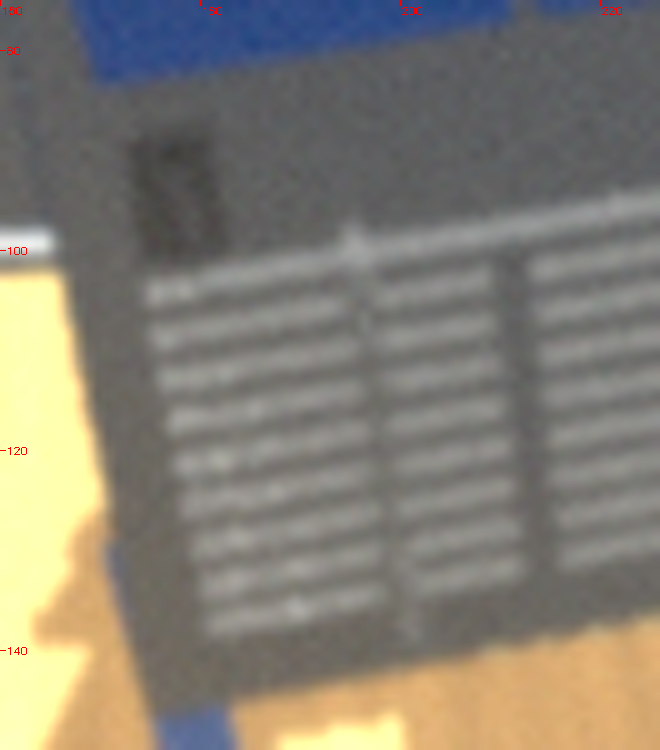

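View pics/r2.png

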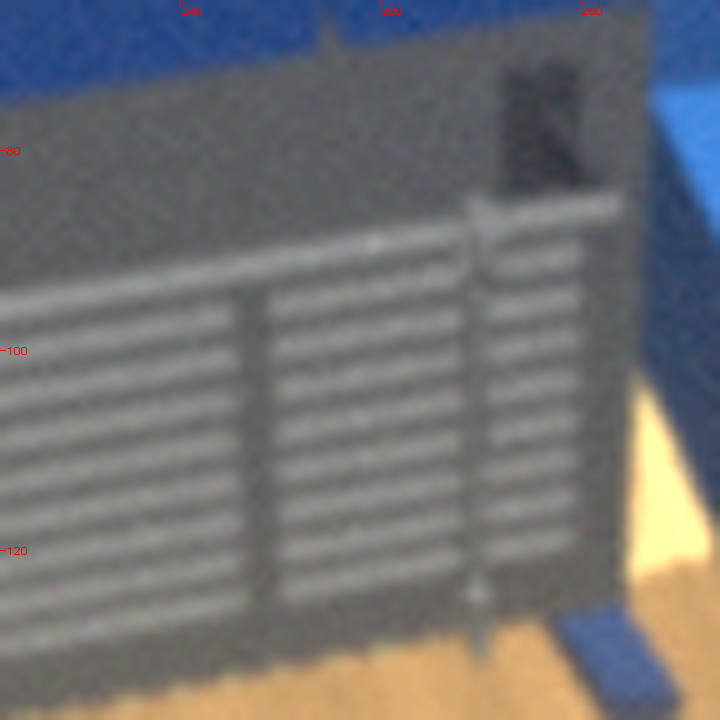

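Run:
```python
from h import *
d=pickle.load(open("d0.pkl","rb"));T=d["side"][1];S=d["scene"][1]
L=onz(T,(174.5,104.2),.24);R=onz(T,(284,85.4),.24);print(L,R,np.linalg.norm(L-R),(L+R)/2)
a=onz(T,(195.2,99.3),.24);b=onz(T,(270.2,86.5),.24);print(a,b,np.linalg.norm(a-b),(a+b)/2)
v=(R-L)/np.linalg.norm(R-L);print("panel yaw",np.arctan2(v[1],v[0])+np.pi/2)
m=(a+b+L+R)/4;f=np.array([-v[1],v[0],0]);print(m,f)
# check panel corners
for y in(.23,-.23):
  for z in(.45,0):
    P=m+.07*f-v*y;P[2]=z;print(y,z,proj(T,P),proj(S,P))
for y in(.23,-.23,.0767,-.0767):
    P=m-.035*f-v*y;P[2]=.41;print("binfront",y,proj(T,P),proj(S,P))
W4=pickle.load(open("w4.pkl","rb"))
for y in(.19,.135,.1,0,-.1,-.135,-.19):print(y,wproj(W4,m-v*y)*1.5625)
s,i=W4;crop(np.clip(i["img"][:,:,::-1].astype(float)*2,0,255).astype(np.uint8),0,230,110,150,5,"pics/r4.png")
```

```text
[0.3418 0.3831 0.24  ] [0.7357 0.442  0.24  ] 0.3982818768171271 [0.5388 0.4125 0.24  ]
[0.413 0.403 0.24 ] [0.6851 0.4435 0.24  ] 0.2751127089766071 [0.549  0.4233 0.24  ]
panel yaw 1.7191876643480901
[0.5439 0.4179 0.24  ] [-0.1478  0.989   0.    ]
0.23 0.45 [[152.1059  35.0424]] [[430.6063 122.5843]]
0.23 0 [[175.2815 149.9898]] [[378.725  200.5627]]
-0.23 0.45 [[288.3262  17.0785]] [[422.844  277.0908]]
-0.23 0 [[284.0081 128.5645]] [[364.0425 318.812 ]]
binfront 0.23 [[158.6174  60.6506]] [[387.6908 123.9379]]
binfront -0.23 [[299.4659  40.0359]] [[369.412  270.0233]]
binfront 0.0767 [[208.1001  53.4082]] [[382.4853 165.5405]]
binfront -0.0767 [[255.003   46.5435]] [[376.4593 213.7012]]
0.19 [[577.765  710.3575]]
0.135 [[497.8519 714.2063]]
0.1 [[439.7154 712.5403]]
0 [[253.0478 681.6287]]
-0.1 [[ 75.2525 612.0767]]
-0.135 [[ 23.541  582.8928]]
-0.19 [[-44.4752 536.734 ]]
```

View pics/r4.png

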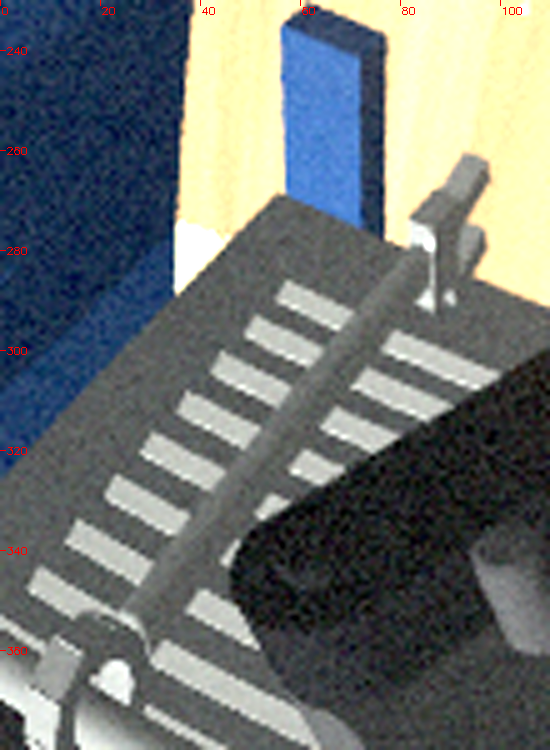

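```bash
cat >> h.py <<'E'
PA=1.719;RM=np.array([.5439,.4179,.24])
def tiltR(deg,a=None):
    a=PA if a is None else a
    f=np.array([np.cos(a),np.sin(a),0]);u=np.array([0,0,1.]);t=np.radians(deg)
    xs=f*np.cos(t)+u*np.sin(t);zs=-f*np.sin(t)+u*np.cos(t)
    return np.column_stack([xs,-zs,np.cross(xs,-zs)])
def relrail(df,dy,dz,a=None):
    a=PA if a is None else a
    f=np.array([np.cos(a),np.sin(a),0]);return RM+f*df+rz(a)@[0,dy,0]+[0,0,dz]
E
python3 - <<'E'
from h import *
from rig import bot
s=bot.state();p=s["tcp_pos"]
bot.movel((p[0],p[1],.22),feed=.15)
bot.movel((.53,.02,.30),feed=.2)
s=bot.state();print(s["clock"],s["joint_positions"],s["wrist_force"])
for t,df,dz in((38,-.05,.226),(60,-.128,.192),(50,-.13,.19),(50,-.2,.19),(60,-.2,.19),(45,-.2,.22),(38,-.2,.2)):
    print(t,df,dz,bot.solve_ik(relrail(df,0,dz),tiltR(t)))
for dz in(0.045,.03,0,-.01):
    print("hang",bot.solve_ik(relrail(-.0066,0,-.071+dz),tiltR(38)))
E
```

```text
21.2917 [ 0.7221  0.288  -1.0142  1.4757  0.2442  1.5139  2.7107] [ 0.0926 -0.9789 -4.2804]
38 -0.05 0.226 [ 0.3517  0.5189 -1.1309  1.0671 -0.1089  1.4933  2.64  ]
60 -0.128 0.192 [ 0.7637  0.6516 -1.2839  1.3429 -0.4043  1.323   2.98  ]
50 -0.13 0.19 [ 0.648   0.5415 -1.1492  1.2671 -0.3573  1.4065  2.9281]
50 -0.2 0.19 [ 0.7261  0.5629 -1.1267  1.2302 -0.3587  1.5011  2.9956]
60 -0.2 0.19 [-0.5152  0.4912  0.9048  1.3653 -1.3283  1.954  -2.769 ]
45 -0.2 0.22 [ 0.6618  0.5366 -1.1189  1.1271 -0.2876  1.5789  2.9111]
38 -0.2 0.2 [ 0.6138  0.5219 -1.1194  1.123  -0.1732  1.5874  2.8683]
hang [ 0.3745  0.6714 -1.1201  1.5121 -0.0092  0.9998  2.7424]
hang [ 0.3725  0.6869 -1.1141  1.5292  0.0005  0.9748  2.7487]
hang [ 0.3668  0.7196 -1.1002  1.5602  0.021   0.9258  2.7606]
hang [ 0.3644  0.731  -1.0951  1.5696  0.028   0.9097  2.7644]
```

Run:
```python
from h import *
from rig import bot
bot.movep(relrail(-.13,0,.19),tiltR(50))
s=bot.state();i=bot.get_image("wrist");pickle.dump((s,i),open("w8.pkl","wb"))
j=bot.get_image("side");k=bot.get_image("scene")
print(s["clock"],s["tcp_pos"],s["joint_positions"])
cv2.imwrite("pics/w8.png",cv2.resize(np.clip(i["img"][:,:,::-1]*1.5,0,255).astype(np.uint8),(800,600),interpolation=cv2.INTER_CUBIC))
crop(j["img"][:,:,::-1],130,0,190,150,4,"pics/s8.png")
W=(s,i);v=-rz(PA)[:,1]
for y in(.19,.135,.06,0,-.06,-.135,-.19):print(y,wproj(W,RM-v*y)*1.5625)
```

```text
22.3917 [0.5634 0.2881 0.4288] [ 0.6487  0.5414 -1.148   1.2679 -0.3555  1.4069  2.9278]
0.19 [[626.9673 181.7491]]
0.135 [[567.7839 177.4722]]
0.06 [[477.665  173.5464]]
0 [[400.9705 172.5832]]
-0.06 [[324.375  173.7764]]
-0.135 [[234.61   177.9534]]
-0.19 [[175.776  182.3749]]
```

View pics/w8.png

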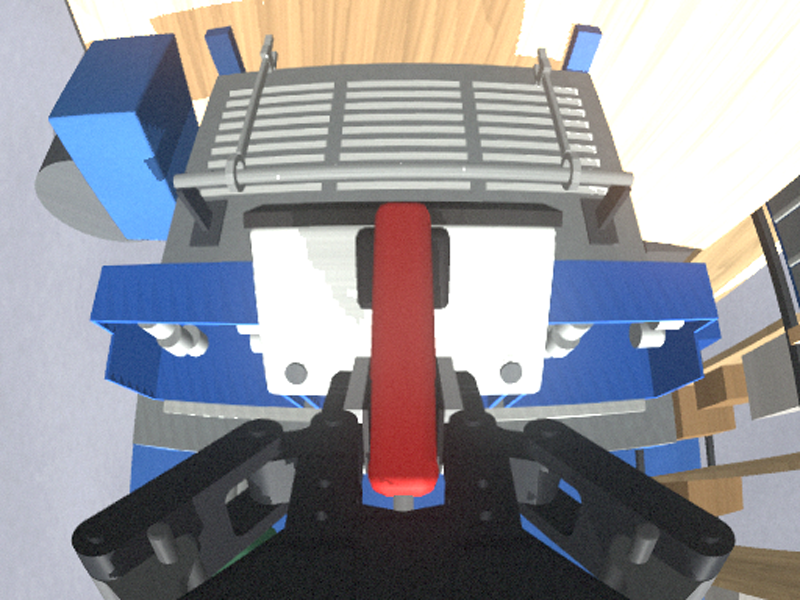

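View pics/s8.png

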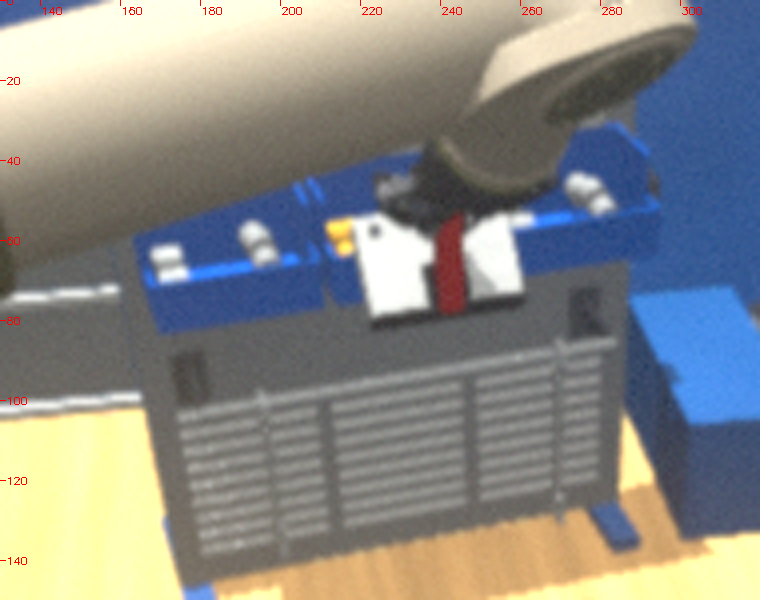

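Run:
```python
from h import *
s,i=pickle.load(open("w8.pkl","rb"))
im=np.clip(i["img"][:,:,::-1].astype(float)*1.3,0,255).astype(np.uint8)
crop(im,105,95,100,40,8,"pics/r5.png");crop(im,205,95,100,40,8,"pics/r6.png");crop(im,310,95,100,40,8,"pics/r7.png")
a=[cv2.imread(f"pics/r{k}.png") for k in(5,6)]
cv2.imwrite("pics/r56.png",np.vstack(a))
```

```text
(no output)
```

View pics/r56.png

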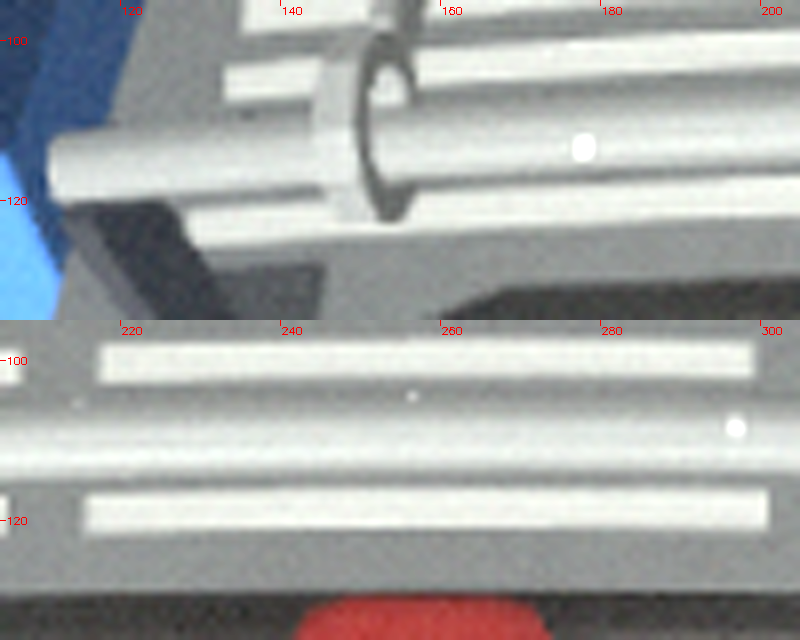

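View pics/r7.png

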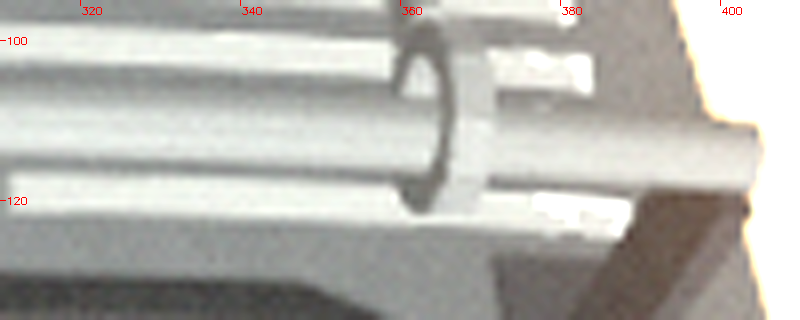

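```bash
cat >> h.py <<'E'
PA=1.723
_f=np.array([np.cos(1.719),np.sin(1.719),0]);_y=np.array([-np.sin(1.719),np.cos(1.719),0])
RM=RM-.0025*_f+.0012*_y
TILT=38
def hookpose(hf,hz,hy=0):  # hook point relative to rail mid, (out from rail along panel x, up)
    R=tiltR(TILT,PA);h=relrail(hf,hy,hz,PA)
    d=GT-np.array([.065,0,.103]) # TCP rel hook, scraper frame x,y,z ; tool x=xs, z=ys, y=-zs
    return h+R@np.array([d[0],-d[2],d[1]]),R
def inv(tcp):
    R=tiltR(TILT,PA);d=GT-np.array([.065,0,.103]);h=tcp-R@np.array([d[0],-d[2],d[1]])
    return rz(PA).T@(h-RM)
E
python3 - <<'E'
from h import *
from rig import bot
for a in((-.10,.06),(-.04,.045),(-.014,.042),(0,0)): print(a,hookpose(*a)[0],bot.solve_ik(*hookpose(*a)))
p,R=hookpose(-.10,.06);bot.movel(p,R,feed=.15)
p,R=hookpose(-.04,.045);bot.movel(p,R,feed=.1)
s=bot.state();print(s["clock"],inv(s["tcp_pos"]),s["wrist_force"])
i=bot.get_image("wrist");j=bot.get_image("side");k=bot.get_image("scene")
pickle.dump((s,i),open("w9.pkl","wb"))
cv2.imwrite("pics/w9.png",cv2.resize(np.clip(i["img"][:,:,::-1]*1.5,0,255).astype(np.uint8),(600,450)))
crop(j["img"][:,:,::-1],170,20,130,110,6,"pics/s9.png")
crop(k["img"][:,:,::-1],250,50,200,200,3,"pics/c9.png")
E
```

```text
(-0.1, 0.06) [0.5597 0.3104 0.2287] [ 0.5261  0.6028 -1.0602  1.5201 -0.1361  1.1192  2.9436]
(-0.04, 0.045) [0.5506 0.3697 0.2137] [ 0.4043  0.6095 -1.0244  1.5301 -0.1328  1.0377  2.8811]
(-0.014, 0.042) [0.5466 0.3954 0.2107] [ 0.3482  0.6119 -1.0068  1.5248 -0.1308  1.0108  2.851 ]
(0, 0) [0.5445 0.4092 0.1687] [ 0.31    0.6567 -0.9816  1.5633 -0.1089  0.9289  2.857 ]
24.8083 [-0.0406 -0.0004  0.0449] [-0.1965 -0.9986 -4.5227]
```

View pics/w9.png

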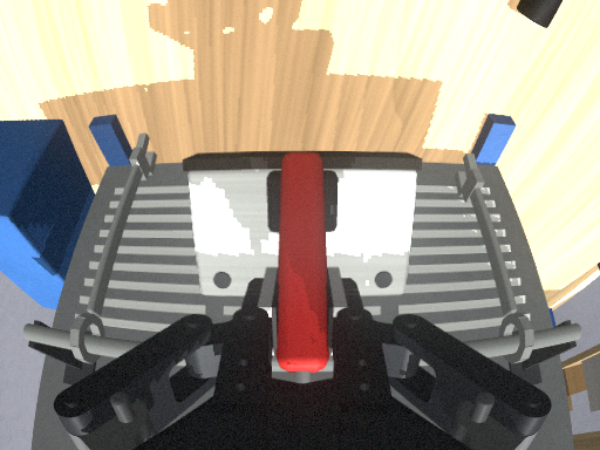

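View pics/s9.png

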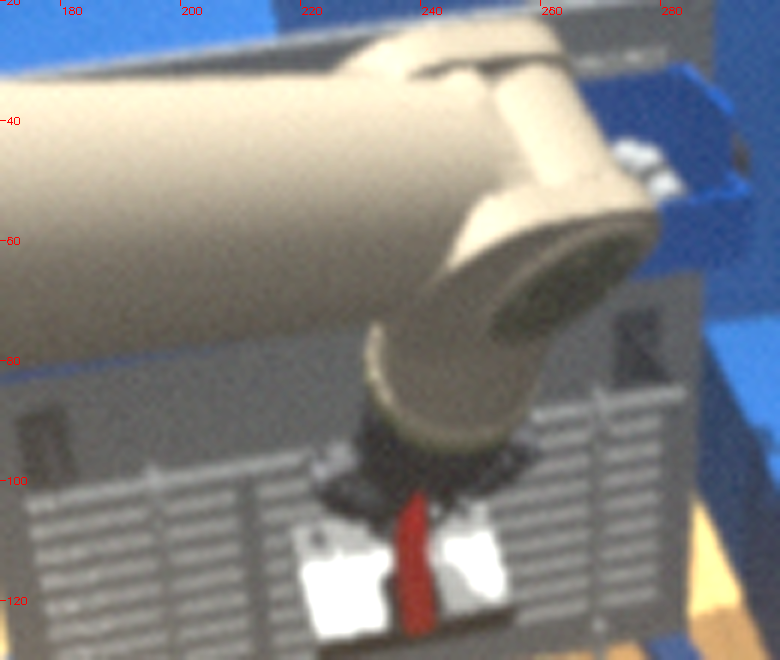

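View pics/c9.png

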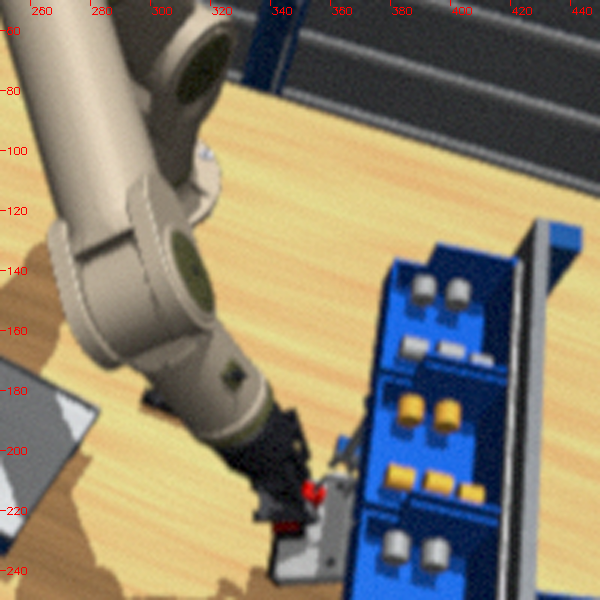

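The arm is clear of the bins, and the rail shows on both sides of the gripper. The gap between hook tip and handle end is tight, about 15 mm for the 12 mm rail, so I locate the rail by light touch.

Run:
```python
from h import *
from rig import bot
W=pickle.load(open("w9.pkl","rb"))
for y in(.19,-.19):print(wproj(W,RM+rz(PA)@[0,y,0])*600/512)
p,R=hookpose(-.0145,.042);bot.movel(p,R,feed=.06,until_force=6)
s=bot.state();print(s["clock"],inv(s["tcp_pos"]),s["wrist_force"])
bot.hold(.2)
p,R=hookpose(-.0145,.028);r=bot.movel(p,R,feed=.02,until_force=2.5)
s=bot.state();print(r,s["clock"],inv(s["tcp_pos"]),s["wrist_force"],s["torque"])
```

```text
[[574.3875 332.1303]]
[[ 28.7498 331.6273]]
25.5333 [-0.014   0.0003  0.0419] [-0.2244 -0.0654 -4.4218]
True 26.2333 [-0.0145 -0.      0.0327] [1.2268 0.3594 4.0462] [ 0.0114 -0.0519 -0.075 ]
```

Run:
```python
from h import *
from rig import bot
p,R=hookpose(-.0145,.0415);bot.movel(p,R,feed=.04)
p,R=hookpose(-.0085,.0415);bot.movel(p,R,feed=.03,until_force=5)
bot.hold(.2)
p,R=hookpose(.006,.0415);r=bot.movel(p,R,feed=.02,until_force=2.5)
s=bot.state();print(r,s["clock"],inv(s["tcp_pos"]),s["wrist_force"],s["torque"])
```

```text
True 27.6083 [-0.0041  0.0001  0.04  ] [ 0.3891  0.5242 -5.4343] [-1.3225 -0.1871 -0.0332]
```

Run:
```python
from h import *
from rig import bot
for k in range(3):
    bot.hold(.1);s=bot.state();print(s["clock"],inv(s["tcp_pos"]),s["wrist_force"],s["torque"])
i=bot.get_image("wrist");j=bot.get_image("side")
cv2.imwrite("pics/w10.png",cv2.resize(np.clip(i["img"][:,:,::-1]*1.5,0,255).astype(np.uint8),(600,450)))
crop(j["img"][:,:,::-1],170,20,130,110,6,"pics/s10.png")
```

```text
27.7083 [-0.0045  0.0008  0.0389] [-1.3414 -0.4445 -4.4788] [-1.3636 -0.1826  0.0448]
27.8083 [-0.0046  0.0009  0.0386] [-0.7471  0.6283 -3.7148] [-1.3283 -0.2198  0.0012]
27.9083 [-0.0047  0.0008  0.0386] [-0.8244  0.3513 -4.4192] [-1.3023 -0.2657  0.0103]
```

View pics/w10.png

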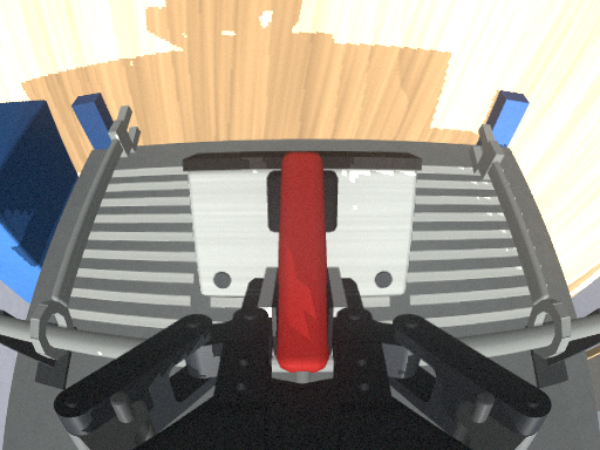

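Run:
```python
from h import *
from rig import bot
R=tiltR(TILT,PA)
def rep():
    s=bot.state();print(s["clock"],inv(s["tcp_pos"]),s["wrist_force"],s["torque"],cv2.Rodrigues(R.T@s["ee_rot"])[0].ravel(),s["tau"],s["joint_positions"],s["finger_gap"])
rep()
p,_=hookpose(-.012,.0415);bot.movel(p,R,feed=.04);bot.hold(.1)
rep()
```

```text
28.0083 [-0.0047  0.0007  0.0388] [-0.2184  0.25   -4.0645] [-1.3173 -0.2381  0.0065] [0.0025 0.0026 0.0026] [ -0.0319 -58.2291 -21.7685 -34.6543  -3.7595  -1.4391  -0.0005] [ 0.3356  0.6242 -1.018   1.5227 -0.1087  1.0009  2.8239] 0.21930686972672375
28.45 [-0.0121 -0.0001  0.0415] [ 0.7915  0.1908 -4.519 ] [-1.3564 -0.2304  0.0171] [-0.0002  0.0002 -0.    ] [  0.3306 -57.7949 -21.5424 -34.8085  -3.7649  -1.4235   0.0067] [ 0.3537  0.6211 -1.0236  1.5243 -0.1135  1.0076  2.837 ] 0.21942913399839659
```

Run:
```python
from h import *
from rig import bot
R=tiltR(TILT,PA)
def rep(*a):
    s=bot.state();print(*a,s["clock"],inv(s["tcp_pos"]),s["wrist_force"],cv2.Rodrigues(R.T@s["ee_rot"])[0].ravel())
p,_=hookpose(-.007,.0415);bot.movel(p,R,feed=.03);bot.hold(.1);rep("a")
p,_=hookpose(.004,.0415);r=bot.movel(p,R,feed=.015,until_force=4);rep("b",r)
bot.hold(.15);rep("c")
```

```text
a 28.8667 [-0.0068  0.0001  0.0415] [-0.1436  0.3739 -4.565 ] [ 0.0002 -0.0003  0.    ]
b True 29.2833 [-0.0042  0.0002  0.04  ] [-0.7836 -0.1273 -4.3606] [0.0009 0.0013 0.0023]
c 29.4333 [-0.0046  0.0009  0.0387] [-0.1474 -0.4275 -4.003 ] [0.0028 0.0024 0.0028]
```

Run:
```python
from h import *
from rig import bot
R=tiltR(TILT,PA)
def rep(*a):
    s=bot.state();print(*a,s["clock"],inv(s["tcp_pos"]),s["wrist_force"],cv2.Rodrigues(R.T@s["ee_rot"])[0].ravel())
for a in((-.02,.0415),(-.034,.035),(-.032,.015)):
    p,_=hookpose(*a);bot.movel(p,R,feed=.06)
bot.hold(.1);rep("a")
p,_=hookpose(-.017,.015);r=bot.movel(p,R,feed=.02,until_force=4);rep("b",r)
bot.hold(.1);rep("c")
p,_=hookpose(-.032,.015);bot.movel(p,R,feed=.06);rep("d")
```

```text
a 30.8333 [-0.0318 -0.0001  0.0153] [ 0.8289  0.3065 -5.2917] [-0.0002 -0.0002 -0.0003]
b True 31.3333 [-0.0245  0.0002  0.0136] [ 0.3099 -1.046  -4.0915] [0.0008 0.0011 0.0022]
c 31.4333 [-0.0249  0.0008  0.0126] [ 0.4877 -0.5699 -4.4103] [0.0023 0.002  0.0026]
d 31.7083 [-0.033  -0.0005  0.0148] [ 0.2337 -0.182  -4.6068] [-0.0008  0.0012  0.0003]
```

Run:
```python
from h import *
from rig import bot
R=tiltR(TILT,PA)
def rep(*a):
    s=bot.state();print(*a,s["clock"],inv(s["tcp_pos"]),s["wrist_force"],cv2.Rodrigues(R.T@s["ee_rot"])[0].ravel())
for a in((-.034,.041),(-.0106,.0409)):
    p,_=hookpose(*a);bot.movel(p,R,feed=.06)
bot.hold(.15);rep("a")
p,_=hookpose(-.001,.0189);r=bot.movel(p,R,feed=.025,until_force=8);rep("b",r)
```

```text
a 32.9833 [-0.0111 -0.0003  0.0408] [ 1.5281 -0.7125 -4.4979] [-0.0004  0.0005  0.0003]
b False 34.0917 [-0.001  -0.0001  0.0191] [ 0.1673 -0.2527 -5.5335] [-0.0003 -0.0001 -0.0001]
```

The rail went through the gap without contact. Lowering onto the seat.

Run:
```python
from h import *
from rig import bot
R=tiltR(TILT,PA)
def rep(*a):
    s=bot.state();print(*a,s["clock"],inv(s["tcp_pos"]),s["wrist_force"],cv2.Rodrigues(R.T@s["ee_rot"])[0].ravel())
p,_=hookpose(-.0015,.005);r=bot.movel(p,R,feed=.03,until_force=8);rep("a",r)
bot.hold(.15)
p,_=hookpose(-.0015,-.006);r=bot.movel(p,R,feed=.012,until_force=3.5);rep("b",r)
bot.hold(.2);rep("c")
i=bot.get_image("wrist");j=bot.get_image("side");k=bot.get_image("scene")
cv2.imwrite("pics/w11.png",cv2.resize(np.clip(i["img"][:,:,::-1]*1.5,0,255).astype(np.uint8),(600,450)))
crop(j["img"][:,:,::-1],170,20,130,110,6,"pics/s11.png")
crop(k["img"][:,:,::-1],300,150,110,110,5,"pics/c11.png")
```

```text
a False 34.7083 [-0.0015 -0.      0.005 ] [-0.8012 -0.5645 -4.4471] [ 0.0001  0.0001 -0.0002]
b True 35.4333 [-0.0013  0.     -0.001 ] [1.2358 0.0106 4.8482] [ 0.0002  0.0004 -0.0007]
c 35.6333 [-0.0013  0.     -0.0011] [ 0.553  -0.2595  5.602 ] [ 0.0003  0.0005 -0.0007]
```

View pics/w11.png

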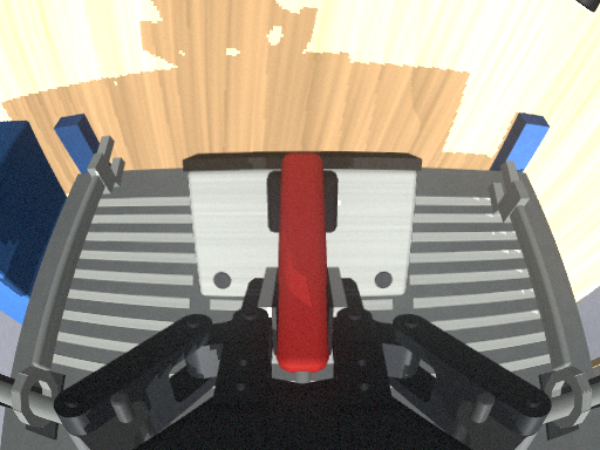

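View pics/s11.png

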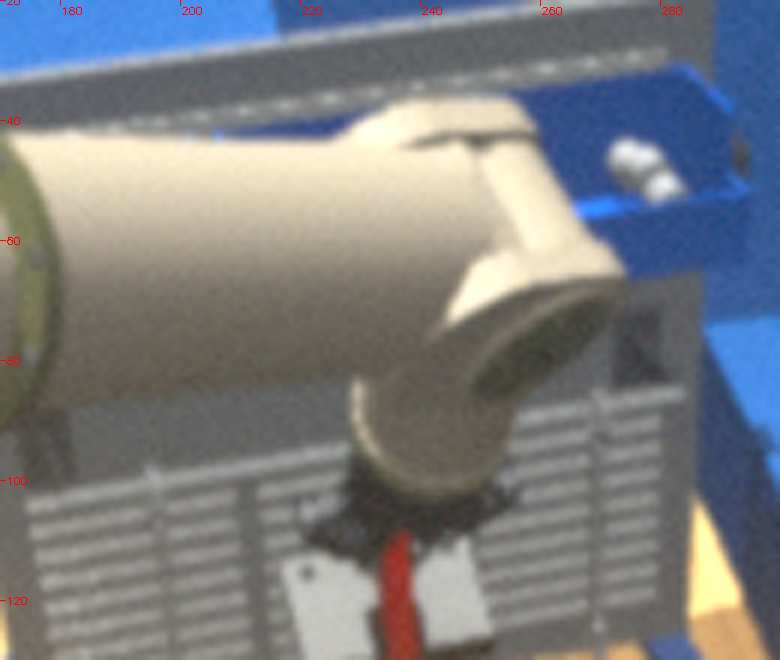

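View pics/c11.png

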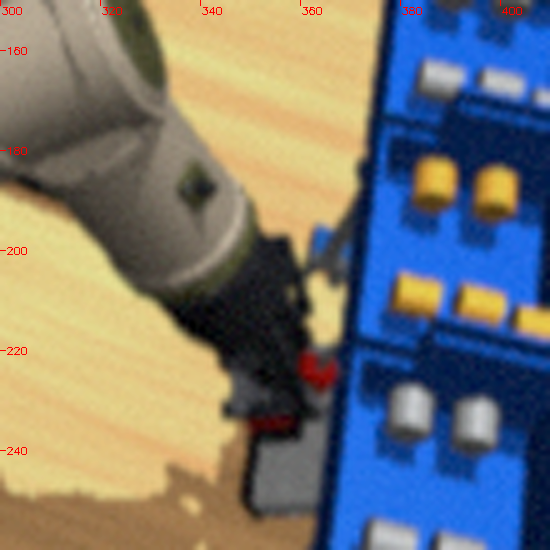

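Run:
```python
from h import *
from rig import bot
R=tiltR(TILT,PA)
def rep(*a):
    s=bot.state();print(*a,s["clock"],inv(s["tcp_pos"]),s["wrist_force"],s["finger_gap"]);return s["wrist_force"][2]
z=-.0009
for k in range(5):
    p,_=hookpose(-.0013,z);bot.movel(p,R,feed=.01);bot.hold(.15)
    fz=rep(k,z)
    if fz<0.3: break
    z+=.0003
```

```text
0 -0.0009 36.325 [-0.0013 -0.     -0.0009] [0.0055 0.0454 1.5442] 0.22055887274353178
1 -0.0006000000000000001 36.725 [-0.0014  0.     -0.0008] [ 0.3547 -0.0532  0.5349] 0.22004790730376828
2 -0.0003000000000000001 37.125 [-0.0015  0.0001 -0.0006] [ 0.0585  0.0298 -2.596 ] 0.21959980408038418
```

Run:
```python
from h import *
from rig import bot
R=tiltR(TILT,PA)
def rep(*a):
    s=bot.state();print(*a,s["clock"],inv(s["tcp_pos"]),s["wrist_force"],s["finger_gap"]);return s
bot.close(20);rep("soft")
bot.open_gripper();s=rep("open")
def pic(n):
    i=bot.get_image("wrist");cv2.imwrite(f"pics/{n}.png",cv2.resize(np.clip(i["img"][:,:,::-1]*1.5,0,255).astype(np.uint8),(600,450)))
pic("w12");bot.hold(.25);pic("w13")
```

```text
soft 37.3417 [-0.0015  0.0001 -0.0006] [ 0.6527  0.0083 -3.2477] 0.22006891958104155
open 38.0 [-0.0013 -0.     -0.0002] [-0.8421  0.0164 -0.341 ] 1.000858605802819
```

View pics/w12.png

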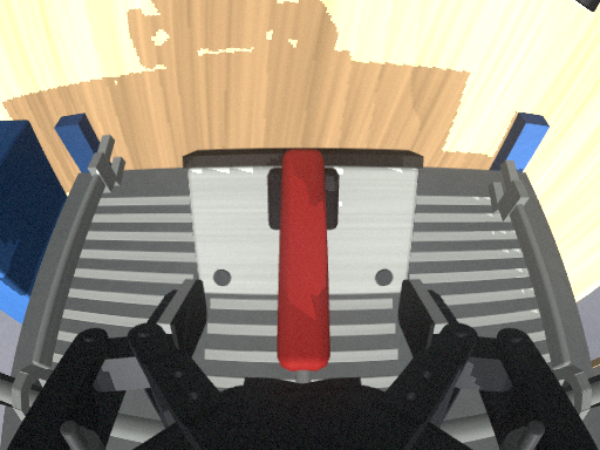

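View pics/w13.png

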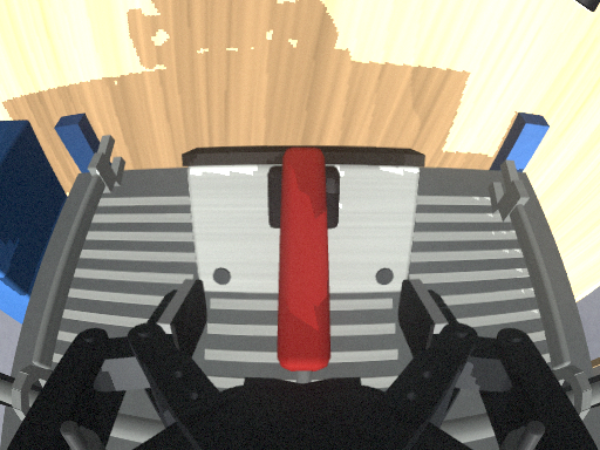

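It hangs quietly, with about 1–2 px of drift in 0.3 s. Retreating.

Run:
```python
from h import *
from rig import bot
R=tiltR(TILT,PA)
zs=-R[:,1]
p=np.array(bot.state()["tcp_pos"])
bot.movel(p+.08*zs,R,feed=.07,until_force=6)
s=bot.state();print(s["clock"],s["wrist_force"])
f=np.array([np.cos(PA),np.sin(PA),0])
bot.movel(p+.12*zs-.10*f,R,feed=.12)
s=bot.state();print(s["clock"],s["tcp_pos"],s["wrist_force"])
def pic(n):
    s=bot.state();i=bot.get_image("wrist");pickle.dump((s,i),open(n+".pkl","wb"));cv2.imwrite(f"pics/{n}.png",cv2.resize(np.clip(i["img"][:,:,::-1]*1.5,0,255).astype(np.uint8),(800,600)));return i["img"].astype(float)
I=[]
for k in range(6): I.append(pic(f"w2{k}"));bot.hold(.2)
for k in range(1,6): print(np.abs(I[k]-I[k-1]).mean(), np.abs(I[k]-I[0])[60:260,150:360].mean())
```

```text
39.6417 [-0.7236 -0.3008 -0.1721]
40.8667 [0.5704 0.237  0.2629] [-0.2394  0.6215  0.2226]
3.025395711263021 2.7316190476190476
2.9795939127604165 3.6000396825396828
2.5962032741970487 3.735373015873016
2.537356906467014 3.7111746031746033
2.5341610378689237 3.7004126984126984
```

View pics/w20.png

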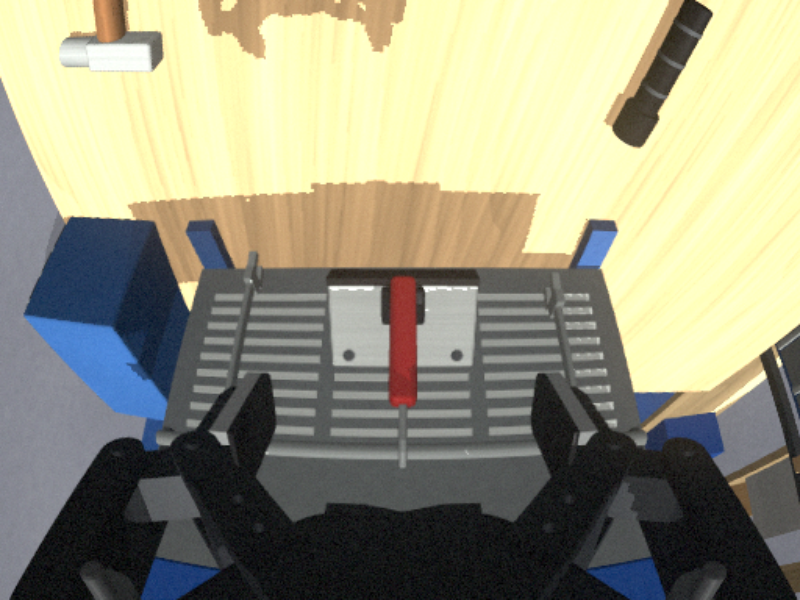

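View pics/w25.png

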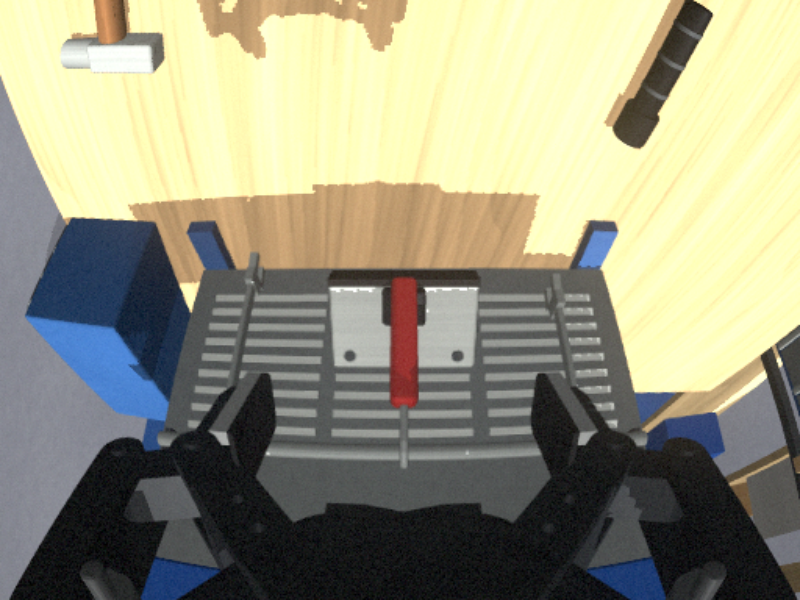

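Run:
```python
from h import *
from rig import bot
j=bot.get_image("side");k=bot.get_image("scene")
a=cv2.resize(j["img"][:,:,::-1],(800,600));cv2.imwrite("pics/sF.png",a)
cv2.imwrite("pics/cF.png",cv2.resize(k["img"][:,:,::-1],(800,600)))
d=pickle.load(open("d0.pkl","rb"))
D=np.abs(k["img"].astype(int)-d["scene"][1]["img"]).max(2);cv2.imwrite("pics/dF.png",np.clip(D*3,0,255).astype(np.uint8))
print(bot.state()["clock"])
```

```text
42.4667
```

View pics/sF.png

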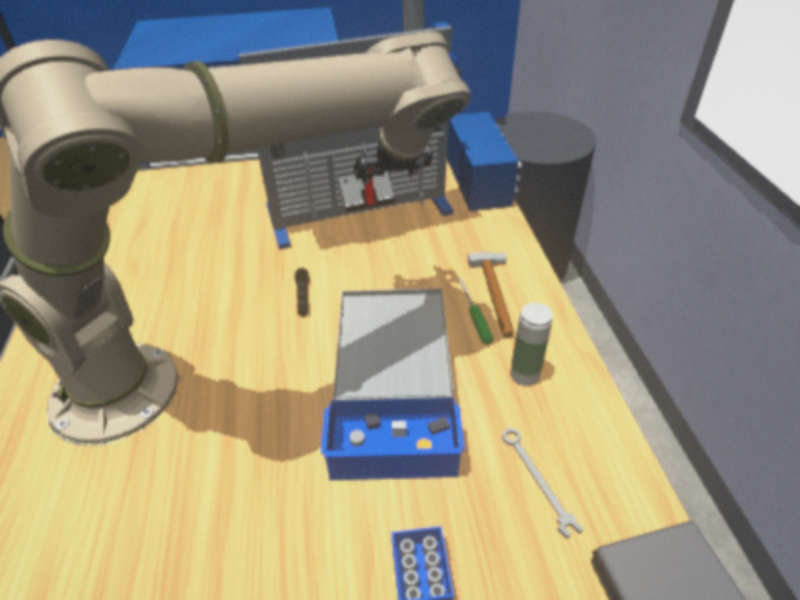

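View pics/dF.png

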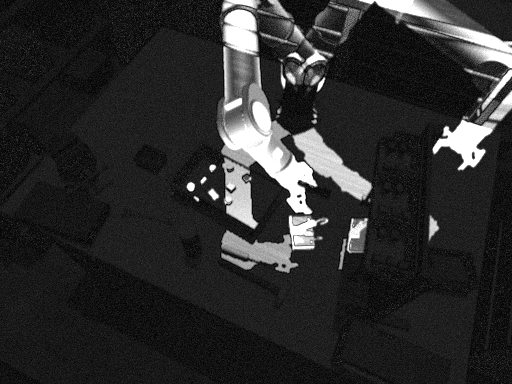

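The difference picture shows only the chips, the scraper, the arm and shadows changed. The bin and bystanders are where they were, the tray is empty, and all five chips are in the bin. Handing in.

Run:
```python
from rig import bot
print(bot.finish_job(), bot.state()["clock"])
```

```text
the job is handed in; nothing more can be done
the job is handed in; nothing more can be done
```

The job is done and handed in at about 42.5 s of the 61 s allowed. All five chips are in the blue bin, and the scraper hangs on the middle of the rail.

- **Wiping:** I gripped the scraper by its red handle and wiped in two passes, three chips in the first and two in the second. The gripper never touched the chips.
- **Hanging:** I tilted the scraper to 38° and found the rail by light touches with the hook. I passed the hook over without contact and lowered it until the rail carried part of the weight. After a slow release I backed away.
- **Last checks:** The tray is empty and all five chips show in the bin. The scraper hung still over the last second or so of pictures. In the before/after scene view, only the chips, scraper, arm and shadows had changed.
- **Disagreements:**
  - The rail measured 1.5–5% too long in the camera pictures.
  - The touches put the rail 1.5–2.6 mm nearer than the pictures did. I used the touched position.
  - Right after letting go, the scraper drifted 1–2 pixels before settling.

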